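# Lock the bending lever onto its stud with the hitch pin

### The arm

A 6-joint arm with a two-finger parallel gripper is mounted at the origin on the work surface. World frame = base frame: x ahead of the robot, y to its left, z up, the work surface at z = 0. Lengths are in m, angles in rad, forces in N, time in s.
With the tool pointing down it reaches from about 0.375 to 0.9 m from the base axis. Payload 3.1 kg.
Tool frame: the origin (TCP) lies on the centre line of the jaws, within the pads' length; the fingertips stand 25 mm ahead of it and the grasp point (between the pads) lies 6 mm ahead of it (robot.nose_length is the y of the fingertips in the tool frame, in m); y points along the fingers, z is the direction in which the jaws open and shut, and the axes are right-handed (so a half turn about y gives the same grasp; the last joint's range is limited). The gripper opens to 87 mm and grips with 3 to 60 N. Pads are 19 mm wide; open, the fingers measure 117 mm over their backs; the gripper's body (75 mm by 190 mm) begins 51 mm behind the grasp point.
Start: joints at [1.087, 0.527, 1.433, -0, 1.181, -0.178], TCP at [0.188, 0.596, 0.248] pointing down, gripper open.
Joint ranges: [-3.08, 3.08], [-0.75, 2.2], [0.22, 2.44], [-1.43, 4.57], [0, 2.65], [-2.85, 2.85]. Speed limits (rad/s): [2.79, 2.79, 3.14, 3.14, 3.14, 3.14].

### API

Orientations are given as a unit quaternion [x, y, z, w].
In Python, from rig import robot, eyes, ticket gives the robot as it stands.
- The arm moves only by the tool play_rows, never from a script. Its argument "series" is a list of rows, each a list of 7 numbers: the opening, from 0 (shut) to 1 (fully open), then the shift along the tool's x, y, z scaled (see below), then the turn, a rotation vector about the tool's x, y, z scaled (see below). In form: [[claw, dx, dy, dz, ax, ay, az], ...]. A call has 1 to 12 rows; each row shifts and turns the commanded pose from where the row before left it, along the tool's axes as they then stand; what a row does not reach is not made up. The controller multiplies each number of a shift by 100 mm and each number of a turn by 180 degrees. A row lasts 1/12 s, in which the tool goes at most 41.7 mm and 7.16 degrees, less where a joint would pass 70% of its speed; a pose out of reach is approached as far as the arm can. A call with a number of a shift or a turn outside -1 to 1 is refused whole. A call with a gripper value outside its range is refused whole. The fingers move at their own pace and stop on an object; "grip_force" is the grip in N (left out, the last holds). Time passes only in rows, so rows that do not move let the fingers close. It gives the time, the measured TCP pose, the force and the opening at its end, in the units of the state.
- robot.get_obs(): the state, without advancing time (a new reading comes with each control period).
- eyes.camera(name): name is "scene" or "side" or "wrist"; returns the picture (400x640x3 uint8, red, green, blue); there is no depth.
- eyes.camera_params(name): a dict with "K" (3x3 intrinsics, pixels), "rvec" (rotation vector, rad) and "tvec" (3), from world to camera coordinates, as OpenCV has them. Camera axes: x right, y down, z forward; pixel columns grow to the right and rows downward; lengths in m; the calibration is good to about 2 mm. A picture is of the moment at which its call begins: read the wrist's pose just before it. camera_params takes no time and is no camera call; for the wrist camera it gives the pose at the moment of the call.
- ticket.hand_in(): hands the job in, once; it reports no verdict.
The state is a dict: "time": time; "q": joint angles; "joint_velocities": joint speeds; "joint_torque": joint torques, N m; "position": TCP position; "tool_rot": TCP orientation; "ft_force": force on the tool from outside, world axes, zero at the start; "moment": the same for the moment, N m; "grip_width": finger opening in m.
Only numpy, scipy, OpenCV 4.12 (cv2) and the standard library are available. Lean on these libraries where they do the work, as an engineer would, in place of code of your own. Each camera call takes 0.05 s, during which the arm holds its last target.

### The job

Lock the rod bender's lever on: take the hitch pin from its wooden rest, push it through the cross hole of the upright stud until its shoulder is fully home, then swing its sprung loop over the top of the stud and press it down until it lies on the pin's protruding nose end. Work gently - feel for the hole rather than ramming the stud - leave the rest of the bench as it is, and let go at the end.

Things in the scene. Friction and masses are not known exactly. Their poses are not given: they have to be found in the camera images.
- bender: rod bender, fixed. Dark base plate 200 x 130 x 12 mm (x from -70 to 130); on it a flat lever: eye 56 mm diameter, top 32 mm above the bench, black grip reaching 245 mm along +x, top 39 mm. Two pegs, 34 mm high, at x 20, y 50 and x 70, y 45. A square steel stud rises through the eye. Origin: on the bench under the stud's axis, z up, x = the way the pin goes in.
- hole_nominal (a point): nominal mouth of the stud's cross hole, 85 mm above the bench. The stud is screwed in differently each time: the true mouth lies straight above or below, 78 to 92 mm above the bench, unmeasured. The square hole, 13.2 mm wide, 1.5 mm chamfer at the mouth, runs through along the bender's x. Over 70 N (all touching spots summed) of the pin, or of the robot, on the bender is damage.
- stud_axis (a point): point on the stud's vertical axis at bench height. Stud: 26 x 26 mm square, entry face at bender x = -13 mm, far face at +13 mm. Its flat top, 15 mm diameter, is always exactly 20 mm above the hole's axis, so touching the top tells the hole's height; a bevel runs down from it to the faces, 12.5 mm above the hole's axis. It stands firm.
- pin: steel hitch pin, 0.1 to 0.25 kg, level on its rest, loop standing up. Origin: on the shank's axis at the shoulder; x to the nose, z up. Square shank 12 x 12 mm from x = 0 to 38, then a nose tapering from 12 to 6 mm diameter at x = 46. Shoulder block 22 mm wide, 18 mm high, x = -16 to 0. When home, the shoulder touches the stud's entry face and the nose stands 20 mm out of the far face.
- pin_grip (a point): centre of the pin's dark grip block, on the axis 36 mm behind the shoulder: 16 mm wide (y), 20 mm high, 40 mm long (pin x from -56 to -16). Take it here from above.
- loop_hinge (a point): hinge of the loop, on the pin's axis 8 mm behind the shoulder, turning about the pin's y. Two 5 mm thick arms at y = +-20 mm, a 5 mm thick crossbar 38 mm from the hinge, and a thumb tab on its middle, 16 mm wide and 4 mm thick, reaching to 53 mm from the hinge.
- loop (a joint): loop angle (rad): 0 = straight up from the pin, growing as it swings to the nose, over the stud. Stays where left (0.5 N moves it). Near 1.0 the crossbar meets the stud's bevel; the bow is sprung lengthwise (1.5 N/mm, 1 to 2 mm) and needs 5 to 10 N on the tab, down and outwards along its arc (straight down it binds). On the shank it reads about 1.35; past 1.25 it is locked. More than 15 N there levers the pin hard in the hole.
- pin_rest: wooden rest, fixed: base 125 x 50 x 10 mm, a 10 mm wide prop under the grip block (x = -38 mm) and an upright 46 mm wide at x = 22 to 34 mm (top 64 mm) holding the shank in a slot 15 mm wide, 10 mm deep. Origin on the bench below the pin's shoulder; the pin lies along its x, axis 60 mm above the bench.
- rule: steel rule, 300 x 26 x 4 mm, lying flat; origin at the centre of its underside, x along it
- square_bar: rusty square bar, 150 x 10 x 10 mm, lying flat; origin at the centre of its underside, x along it
- die_stock: die stock (38 mm round ring, two handles), 205 mm long and 12 mm high, lying flat; origin at the centre of its underside, x along it
- file: file with black handle, 280 x 24 x 22 mm, lying flat; origin on the underside where handle (110 mm, to -x) and blade (170 mm, to +x) meet
- plain_dowel: plain square steel dowel without head or loop, 60 x 12 x 12 mm, lying flat; not the pin to use; origin at the centre of its underside, x along it
- oil_can: upright oil can, 60 mm diameter, 120 mm high; origin at the centre of its underside
- safety_glasses: safety glasses standing on the bench, 134 mm wide (y), 120 mm deep (lenses at the origin, arms to +x), 42 mm high; origin on the bench midway under the lenses
Not all that is in view belongs to the job. Leave any green or red look-alike of the pin alone.

How it is judged:
By the outcome, as a careful person would: the job done as asked, in the order asked, and still so for the second after the job is handed in, with the robot touching nothing.
It also fails if it takes over 67 s, if anything falls off the work surface, if the arm or the gripper's body presses on something with over 40 N, if the wrist force passes 120 N, or if a joint passes its speed limit or range.

## Working session

There is one attempt and no reset: what is moved stays moved. The work goes in short steps, Python scripts to look and compute and a tool call to move; the robot and the scene stay as the last step left them, time stands still between calls to the robot, and variables do not carry over. Pictures are saved under pics/ and viewed, and the job is handed in when it is done.

Besides the shell and the picture viewer there is one more tool, called after ">>>" as name(argument=value, ...) on one line, values as JSON. play_rows: Moves the arm, as the interface text tells. Its arguments: {"type":"object","properties":{"series":{"type":"array","items":{"type":"array","items":{"type":"number"}}},"grip_force":{"type":"number"}},"required":["series"]}

```bash
ls; mkdir -p pics; cat > h.py <<'E'
import numpy as np, cv2
from rig import robot, eyes, ticket
from scipy.spatial.transform import Rotation as R
def snap(n,f):
    p=eyes.camera_params(n); im=eyes.camera(n); cv2.imwrite('pics/'+f+'.png',im[:,:,::-1]); return im,p
def ray(p,uv):
    K=np.array(p['K']);Rm=cv2.Rodrigues(np.array(p['rvec'],float))[0];t=np.array(p['tvec'],float).ravel()
    d=Rm.T@np.linalg.inv(K)@np.array([uv[0],uv[1],1.]);c=-Rm.T@t
    return c,d/np.linalg.norm(d)
def plane(p,uv,z):
    c,d=ray(p,uv);return c+d*(z-c[2])/d[2]
def tri(p1,a,p2,b):
    c1,d1=ray(p1,a);c2,d2=ray(p2,b)
    s=np.linalg.lstsq(np.array([d1,-d2]).T,c2-c1,rcond=None)[0]
    x=c1+s[0]*d1;y=c2+s[1]*d2
    return (x+y)/2,np.linalg.norm(x-y)
def proj(p,X):
    return cv2.projectPoints(np.array(X,float).reshape(-1,3),np.array(p['rvec'],float),np.array(p['tvec'],float),np.array(p['K'],float),None)[0].reshape(-1,2)
E
python3 - <<'E'
from h import *
o=robot.get_obs();print(o)
print(robot.nose_length)
for n in ['scene','side','wrist']:
    im,p=snap(n,n+'0');print(n,p, ray(p,(320,200)))
E
```

```text
pics
{'time': 0.0, 'q': array([ 1.08749229e+00,  5.28472291e-01,  1.43390612e+00, -8.74128098e-06,
        1.18136319e+00, -1.78492954e-01]), 'joint_velocities': array([-0.00136519,  0.0003744 , -0.00302238, -0.00113792,  0.00044415,
       -0.00207272]), 'joint_torque': array([-1.87405429e-03, -4.40038204e+01, -1.76589471e+01,  6.34172349e-02,
        5.83237270e-02, -1.29385617e-04]), 'position': array([0.18722231, 0.59559298, 0.24656659]), 'tool_rot': array([ 0.69962978, -0.1075932 ,  0.10710492, -0.69819082]), 'ft_force': array([ 0.06569848,  0.92858033, -0.06631933]), 'moment': array([ 0.01092278, -0.04465339,  0.00128815]), 'grip_width': 0.08726279136272427}
0.025
scene {'K': array([[405.65459559,   0.        , 320.48018053],
       [  0.        , 405.65459559, 193.37501836],
       [  0.        ,   0.        ,   1.        ]]), 'rvec': array([ 1.4359629 ,  2.03746635, -0.95666965]), 'tvec': array([ 0.23260022, -0.27442434,  1.41695959])} (array([1.25590563, 0.22565305, 0.71341981]), array([-0.70060877, -0.27027883, -0.66037618]))
side {'K': array([[437.76235952,   0.        , 319.81188408],
       [  0.        , 437.76235952, 201.2665216 ],
       [  0.        ,   0.        ,   1.        ]]), 'rvec': array([ 2.4304272 , -0.18271544,  0.06568668]), 'tvec': array([-0.58445155,  0.08169994,  1.14846769])} (array([ 0.47721817, -0.7620605 ,  0.92669473]), array([ 0.09656452,  0.64332924, -0.75947533]))
wrist {'K': array([[307.89942292,   0.        , 317.93633615],
       [  0.        , 307.89942292, 201.96200056],
       [  0.        ,   0.        ,   1.        ]]), 'rvec': array([-2.33499005, -1.71327429, -0.2501706 ]), 'tvec': array([-0.6249224 , -0.03541597,  0.38989393])} (array([0.1133442 , 0.61974505, 0.38323457]), array([ 0.26959685, -0.07850929, -0.95976759]))
```

View pics/scene0.png

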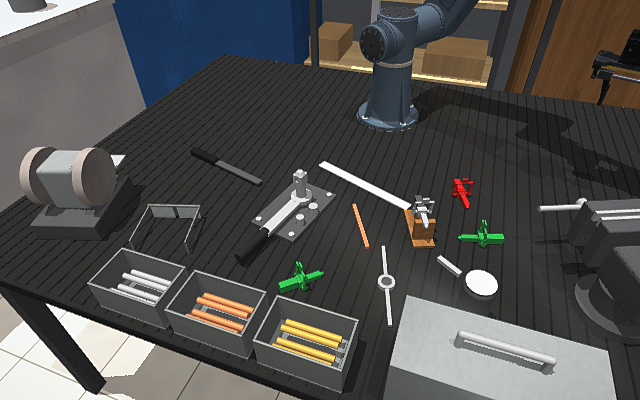

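View pics/side0.png

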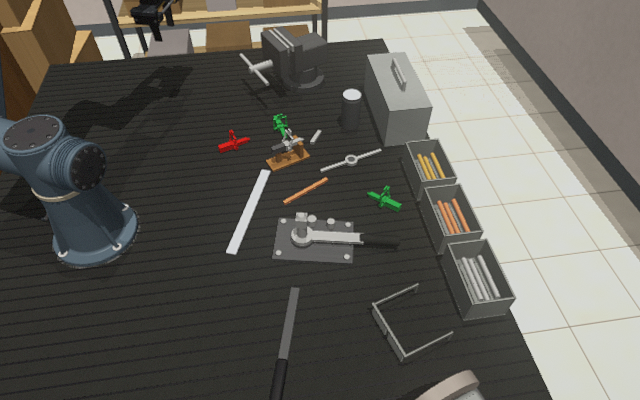

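View pics/wrist0.png

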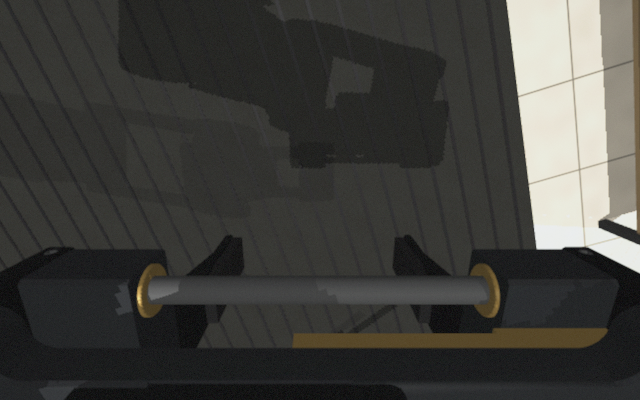

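Scene view: the steel pin is on the wooden rest at about (423,215). The look-alikes are red at (461,190) and green at (485,236) and (300,278). Bender stud is at (300,180). Next I'll crop these areas.

```bash
python3 - <<'E'
import cv2,numpy as np
a=cv2.imread('pics/scene0.png');b=cv2.imread('pics/side0.png')
def c(im,x,y,w,h,s): return cv2.resize(im[y:y+h,x:x+w],None,fx=s,fy=s,interpolation=cv2.INTER_CUBIC)
cv2.imwrite('pics/c1.png',np.hstack([c(a,385,180,65,75,6),c(b,258,120,65,75,6)]))
cv2.imwrite('pics/c2.png',np.vstack([c(a,230,160,130,105,2.8*2)[:, :], ])[:588,:728])
cv2.imwrite('pics/c3.png',c(b,265,205,140,65,5.5))
E
```

```text
(no output)
```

View pics/c1.png

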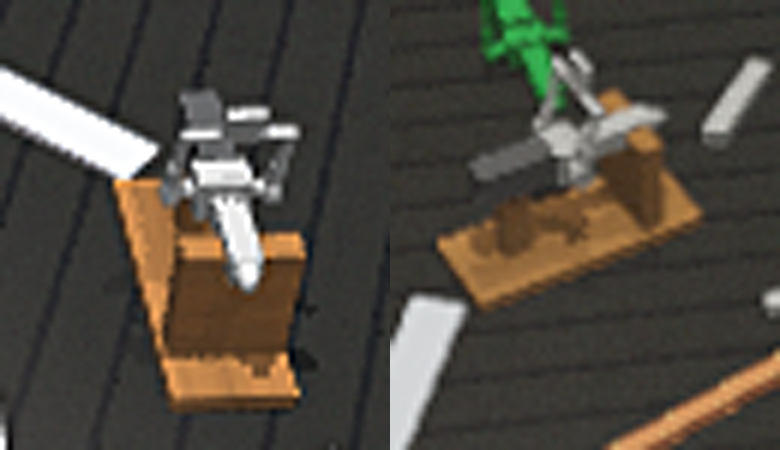

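View pics/c2.png

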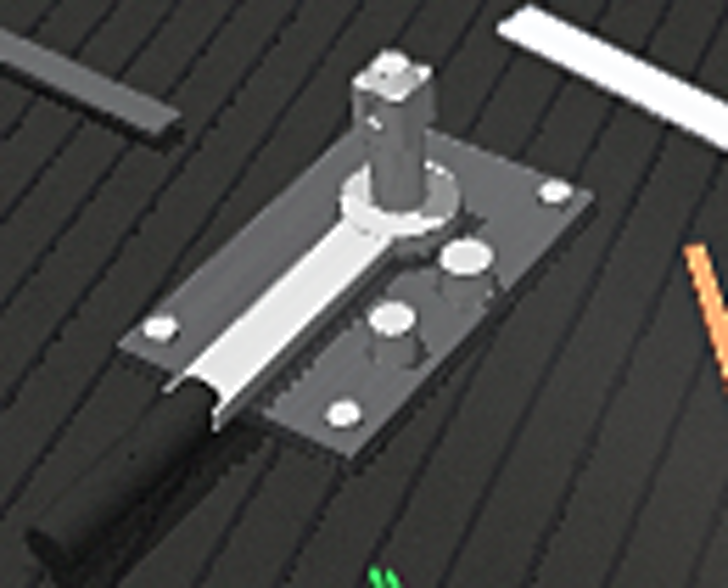

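View pics/c3.png

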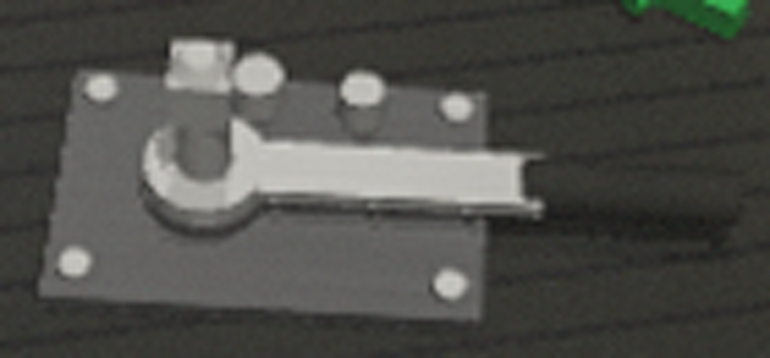

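```bash
python3 - <<'E'
from h import *
ps=eyes.camera_params('scene');pd=eyes.camera_params('side')
S=lambda x,y:(230+x/5.6-.41,160+y/5.6-.41); D=lambda x,y:(265+x/5.5-.41,205+y/5.5-.41)
print('plate scene',*[plane(ps,S(*q),.012) for q in [(118,345),(350,453),(596,195)]])
print('plate side',*[plane(pd,D(*q),.012) for q in [(80,70),(488,93),(482,320),(40,295)]])
print('bolts side',*[plane(pd,D(*q),.014) for q in [(100,87),(457,106),(450,284),(74,262)]])
print('bolts scene',*[plane(ps,S(*q),.014) for q in [(160,327),(344,413),(555,191)]])
print('studtop',tri(ps,S(392,65),pd,D(203,55)))
s=lambda x,y:(385+x/6-.41,180+y/6-.41); d=lambda x,y:(258+(x-390)/6-.41,120+y/6-.41)
print('nose',tri(ps,s(248,280),pd,d(660,117)))
print('rest base scene',*[plane(ps,s(*q),.01) for q in [(118,180),(172,402),(300,392)]])
print('rest base side',*[plane(pd,d(*q),.01) for q in [(440,240),(483,302),(702,212)]])
print('upright scene',*[plane(ps,s(*q),.064) for q in [(178,250),(304,248),(178,237),(304,235)]])
print('upright side',*[plane(pd,d(*q),.064) for q in [(613,92),(663,140),(635,150)]])
print('grip tail side z.07',plane(pd,d(475,168),.06))
E
```

```text
plate scene [ 0.64236512 -0.19666982  0.012     ] [ 0.66838497 -0.07383142  0.012     ] [ 0.47680763 -0.02890302  0.012     ]
plate side [ 0.4769156 -0.0309372  0.012    ] [ 0.66932298 -0.07434928  0.012     ] [ 0.64134938 -0.19940048  0.012     ] [ 0.4476182  -0.15671941  0.012     ]
bolts side [ 0.48547989 -0.04434884  0.014     ] [ 0.65273577 -0.08132473  0.014     ] [ 0.63049521 -0.17982927  0.014     ] [ 0.46430934 -0.14268259  0.014     ]
bolts scene [ 0.62772086 -0.18307022  0.014     ] [ 0.6495573  -0.08453493  0.014     ] [ 0.48256798 -0.04748594  0.014     ]
studtop (array([ 0.53019041, -0.10690876,  0.10823173]), np.float64(0.0014032067868414353))
nose (array([0.57133225, 0.21454394, 0.06097111]), np.float64(0.0019659847867424226))
rest base scene [0.47462783 0.15311862 0.01      ] [0.59237399 0.19728368 0.01      ] [0.57109632 0.24271181 0.01      ]
rest base side [0.45751066 0.19623682 0.01      ] [0.47523482 0.14977834 0.01      ] [0.58946014 0.19657883 0.01      ]
upright scene [0.56591519 0.18772145 0.064     ] [0.54932821 0.23236457 0.064     ] [0.55887189 0.18645969 0.064     ] [0.54219153 0.23136244 0.064     ]
upright side [0.55076925 0.23178358 0.064     ] [0.57086797 0.19309274 0.064     ] [0.55654909 0.18800348 0.064     ]
grip tail side z.07 [0.47883292 0.19127348 0.06      ]
```

```bash
cat >> h.py <<'E'
def goal(yaw,tilt=0,flip=False):
    # tool x = (cos yaw, sin yaw), y down, z = left ; tilt about pin y (left): tips go forward for tilt>0
    x=np.array([np.cos(yaw),np.sin(yaw),0]);y=np.array([0,0,-1.]);z=np.cross(x,y)
    M=np.c_[x,y,z]
    if flip: M=M@np.diag([-1,1,-1])
    l=np.array([-np.sin(yaw),np.cos(yaw),0])
    return R.from_rotvec(-tilt*l)*R.from_matrix(M)
def delta(pos,rot):
    o=robot.get_obs();r=R.from_quat(o['tool_rot'])
    sh=r.inv().apply(np.array(pos)-o['position'])
    tv=(r.inv()*rot).as_rotvec()
    return sh/0.1, tv/np.pi
def st():
    o=robot.get_obs();r=R.from_quat(o['tool_rot']).as_matrix()
    print('t',round(o['time'],2),'pos',np.round(o['position']*1e3,2),'F',np.round(o['ft_force'],2),'M',np.round(o['moment'],2),'w',round(o['grip_width']*1e3,2)); print('axes x',r[:,0].round(4),'y',r[:,1].round(4),'z',r[:,2].round(4))
E
python3 - <<'E'
from h import *
np.set_printoptions(suppress=True,precision=4)
st()
yaw=np.radians(21.4)
o=robot.get_obs();r=R.from_quat(o['tool_rot'])
p=eyes.camera_params('wrist');c,d=ray(p,(320,200));print('cam in tool',r.inv().apply(c-o['position']),r.inv().apply(d))
for f in (0,1):
    print(f,delta([.495,.1846,.22],goal(yaw,0,f)), delta([.53,-.107,.2],goal(np.radians(-13),0,f)))
E
```

```text
t 0.15 pos [187.32 595.72 246.79] F [ 0.28 -0.18 -0.23] M [ 0.03 -0.04 -0.01] w 87.29
axes x [ 0.9539 -0.3001 -0.0003] y [-0.0007 -0.0015 -1.    ] z [ 0.3001  0.9539 -0.0016]
cam in tool [-0.0778 -0.1365  0.0005] [0.281  0.9597 0.0079]
0 (array([ 4.1688,  0.2717, -2.9979]), array([ 0.0005, -0.2159, -0.0003])) (array([ 5.3779,  0.4758, -5.6742]), array([ 0.0005, -0.0248, -0.0001]))
1 (array([ 4.1688,  0.2717, -2.9979]), array([0.0003, 0.7841, 0.0006])) (array([ 5.3779,  0.4758, -5.6742]), array([0.0002, 0.9752, 0.0008]))
```

>>> play_rows(series=[[0.5, 0.2, 0, -0.15, 0, 0, 0], [0.5, 0.32, 0, -0.26, 0, 0, 0], [0.5, 0.32, 0, -0.26, 0, 0, 0], [0.5, 0.32, 0, -0.26, 0, 0, 0], [0.5, 0.32, 0, -0.26, 0, 0, 0], [0.5, 0.32, 0, -0.26, 0, 0, 0], [0.5, 0.32, 0, -0.26, 0, 0, 0], [0.5, 0.32, 0, -0.26, 0, 0, 0], [0.5, 0.32, 0, -0.26, 0, 0, 0], [0.5, 0.32, 0, -0.26, 0, 0, 0], [0.5, 0.32, 0, -0.26, 0, 0, 0], [0.5, 0.32, 0, -0.26, 0, 0, 0]])

```text
time: 1.15
position: [0.4526, 0.1956, 0.2475]
tool_rot: [-0.699, 0.107, -0.107, 0.699]
ft_force: [-0.0, 0.8, -0.5]
grip_width: 0.0435
```

>>> play_rows(series=[[0.5, 0.15, 0, -0.23, 0, -0.036, 0], [0.5, 0, 0, 0, 0, -0.036, 0], [0.5, 0, 0, 0, 0, -0.036, 0], [0.5, 0, 0, 0, 0, -0.036, 0], [0.5, 0, 0, 0, 0, -0.036, 0], [0.5, 0, 0, 0, 0, -0.036, 0], [0.5, 0, 0, 0, 0, 0, 0], [0.5, 0, 0, 0, 0, 0, 0]])

```text
time: 1.82
position: [0.4593, 0.171, 0.2474]
tool_rot: [-0.695, -0.13, 0.13, 0.695]
ft_force: [0.6, -0.7, -0.9]
grip_width: 0.0433
```

```bash
python3 - <<'E'
from h import *
st()
im,p=snap('wrist','w1');np.save('w1p.npy',p,allow_pickle=True)
E
```

```text
t 1.82 pos [459.3  170.96 247.4 ] F [ 0.63 -0.65 -0.91] M [0.07 0.   0.01] w 43.34
axes x [ 9.320e-01  3.623e-01 -4.000e-04] y [-4.e-04  0.e+00 -1.e+00] z [-3.623e-01  9.320e-01  2.000e-04]
```

View pics/w1.png

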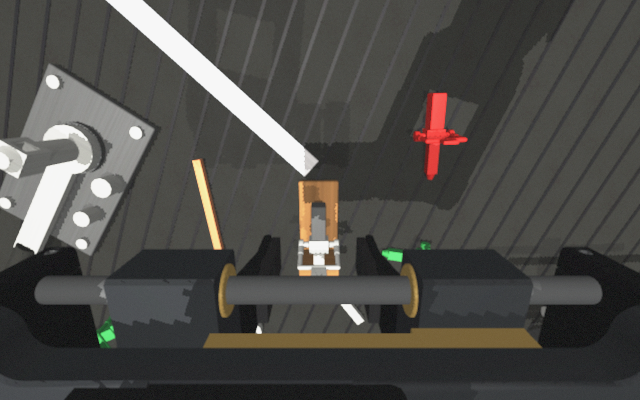

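The wrist image shows the pin on its rest at (318,205–270), with the grip block at the top and the loop crossbar near (319,243). I'll enlarge it to measure.

```bash
python3 - <<'E'
import cv2
a=cv2.imread('pics/w1.png')
cv2.imwrite('pics/c4.png',cv2.resize(a[170:285,270:370],None,fx=5,fy=5,interpolation=cv2.INTER_CUBIC))
E
```

```text
(no output)
```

View pics/c4.png

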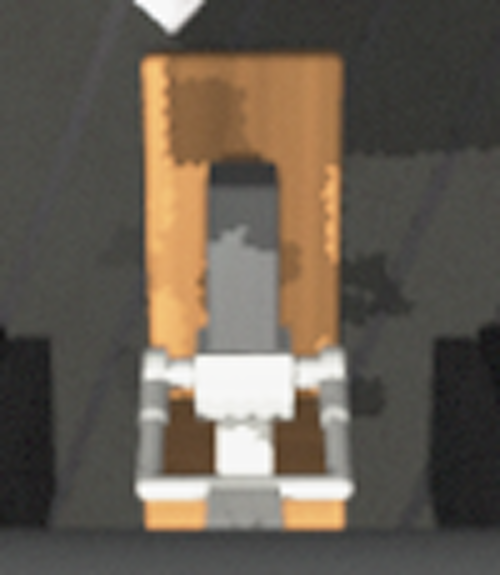

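```bash
python3 - <<'E'
from h import *
p=np.load('w1p.npy',allow_pickle=True).item()
S=lambda x,y:(270+x/5-.4,170+y/5-.4)
q={}
for n,xy,z in [('rearL',(208,186),.07),('rearR',(277,186),.07),('shBL',(196,354),.069),('shBR',(294,354),.069),('shFL',(196,417),.069),('shFR',(295,417),.069),('base',(143,55),.01),('baseR',(343,55),.01)]:
    q[n]=plane(p,S(*xy),z);print(n,q[n].round(4))
r=(q['rearL']+q['rearR'])/2;f=sum(q[k] for k in ['shBL','shBR','shFL','shFR'])/4
print('widths',np.linalg.norm(q['rearL']-q['rearR']),np.linalg.norm(q['shBL']-q['shBR']),'len',np.linalg.norm(r-f),'(48)')
d=f-r;print('yaw',np.degrees(np.arctan2(d[1],d[0])));print('grip ctr',r+d/np.linalg.norm(d)*.020,'nose',r+d/np.linalg.norm(d)*.102)
print(plane(p,S(320,600-575+370),.0),)
E
```

```text
rearL [0.4824 0.1722 0.07  ]
rearR [0.4771 0.186  0.07  ]
shBL [0.5203 0.1838 0.069 ]
shBR [0.5124 0.204  0.069 ]
shFL [0.5346 0.1892 0.069 ]
shFR [0.5266 0.21   0.069 ]
base [0.4746 0.1507 0.01  ]
baseR [0.4566 0.197  0.01  ]
widths 0.014763365942757008 0.021751433788974626 len 0.04713315111644705 (48)
yaw 22.000260020902953
grip ctr [0.49830694 0.18657716 0.06957567] nose [0.57431876 0.21728833 0.06783592]
[0.54854222 0.22866686 0.        ]
```

>>> play_rows(series=[[0, -0.1, 0, -0.37, 0, 0, 0], [0, -0.1, 0, -0.37, 0, 0, 0], [0, -0.1, 0, -0.37, 0, 0, 0], [0, -0.1, 0, -0.37, 0, 0, 0], [0, -0.1, 0, -0.37, 0, 0, 0], [0, -0.1, 0, -0.37, 0, 0, 0], [0, -0.1, 0, -0.37, 0, 0.032, 0], [0, 0, 0.1, 0, 0, 0.032, 0], [0, 0, 0.1, 0, 0, 0.032, 0], [0, 0, 0.1, 0, 0, 0.032, 0], [0, 0, 0.1, 0, 0, 0.032, 0], [0, 0, 0.1, 0, 0, 0.032, 0]])

```text
time: 2.87
position: [0.4888, -0.0959, 0.1971]
tool_rot: [-0.702, 0.084, -0.084, 0.702]
ft_force: [-0.4, 0.6, 0.0]
grip_width: 0.0006
```

>>> play_rows(series=[[0, 0, 0, 0, 0, 0, 0], [0, 0, 0, 0, 0, 0, 0]])

```text
time: 3.03
position: [0.4886, -0.0956, 0.1972]
tool_rot: [-0.702, 0.081, -0.08, 0.703]
ft_force: [0.4, -0.7, 0.2]
grip_width: 0.0006
```

```bash
python3 - <<'E'
from h import *
st()
im,p=snap('wrist','w2');np.save('w2p.npy',p,allow_pickle=True)
E
```

```text
t 3.03 pos [488.58 -95.56 197.2 ] F [ 0.37 -0.75  0.23] M [ 0.01  0.01 -0.  ] w 0.58
axes x [ 0.9741 -0.2261 -0.0014] y [-1.3e-03  5.0e-04 -1.0e+00] z [2.261e-01 9.741e-01 2.000e-04]
```

View pics/w2.png

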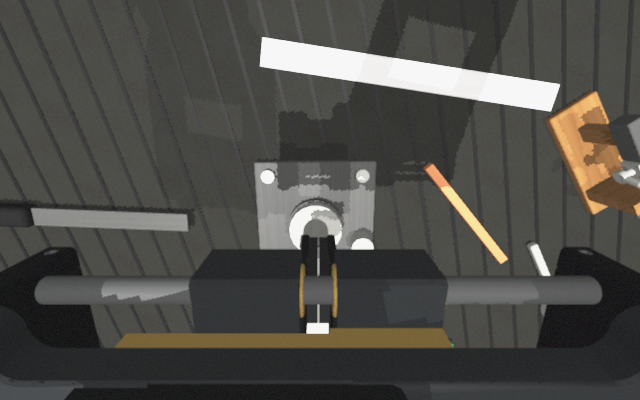

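>>> play_rows(series=[[0, 0.2, 0, -0.02, 0, 0, 0], [0, 0.23, 0, 0, 0, 0, 0], [0, 0, 0.3, 0, 0, 0, 0], [0, 0, 0.26, 0, 0, 0, 0], [0, 0, 0.02, 0, 0, 0, 0], [0, 0, 0, 0, 0, 0, 0], [0, 0, 0, 0, 0, 0, 0]])

```text
time: 3.67
position: [0.5308, -0.1076, 0.1406]
tool_rot: [0.703, -0.08, 0.081, -0.702]
ft_force: [0.4, -1.1, 0.7]
grip_width: 0.0005
```

>>> play_rows(series=[[0, 0, 0.01, 0, 0, 0, 0], [0, 0, 0.01, 0, 0, 0, 0], [0, 0, 0.01, 0, 0, 0, 0], [0, 0, 0.01, 0, 0, 0, 0]])

```text
time: 4.0
position: [0.5307, -0.1076, 0.1364]
tool_rot: [0.703, -0.08, 0.081, -0.702]
ft_force: [-0.4, 0.5, -0.3]
grip_width: 0.0005
```

Tips are at about 0.111. Continuing in fine steps.

>>> play_rows(series=[[0, 0, 0.01, 0, 0, 0, 0], [0, 0, 0.01, 0, 0, 0, 0], [0, 0, 0.005, 0, 0, 0, 0]])

```text
time: 4.25
position: [0.5304, -0.1075, 0.1344]
tool_rot: [0.703, -0.081, 0.081, -0.702]
ft_force: [-2.7, 1.4, 13.1]
grip_width: 0.0009
```

>>> play_rows(series=[[0, 0, 0, 0, 0, 0, 0]])

```text
time: 4.33
position: [0.5304, -0.1075, 0.1344]
tool_rot: [0.703, -0.081, 0.081, -0.702]
ft_force: [-2.1, -0.3, 9.2]
grip_width: 0.0005
```

>>> play_rows(series=[[0, 0, -0.005, 0, 0, 0, 0], [0, 0, 0, 0, 0, 0, 0]])

```text
time: 4.5
position: [0.5304, -0.1075, 0.1344]
tool_rot: [0.703, -0.081, 0.081, -0.702]
ft_force: [-1.8, -0.7, 7.6]
grip_width: 0.0006
```

>>> play_rows(series=[[0, 0, -0.4, 0, 0, 0, 0], [0, 0.3, -0.1, 0, 0, 0, 0], [0, 0.3, 0, 0, 0, 0, 0], [0, 0, 0, 0, 0, 0, 0], [0, 0, 0, 0, 0, 0, 0]])

```text
time: 4.92
position: [0.5899, -0.1215, 0.1835]
tool_rot: [0.703, -0.08, 0.081, -0.702]
ft_force: [-0.4, 0.9, 0.1]
grip_width: 0.0003
```

```bash
python3 - <<'E'
from h import *
st()
im,p=snap('wrist','w3');np.save('w3p.npy',p,allow_pickle=True)
cv2.imwrite('pics/c5.png',cv2.resize(im[80:260,220:420,::-1],None,fx=3.3,fy=3.3,interpolation=cv2.INTER_CUBIC))
E
```

```text
t 4.92 pos [ 589.89 -121.53  183.48] F [-0.37  0.94  0.09] M [-0.    0.02  0.  ] w 0.28
axes x [ 0.9738 -0.2272  0.0012] y [ 1.2e-03 -5.0e-04 -1.0e+00] z [ 2.272e-01  9.738e-01 -2.000e-04]
```

View pics/c5.png

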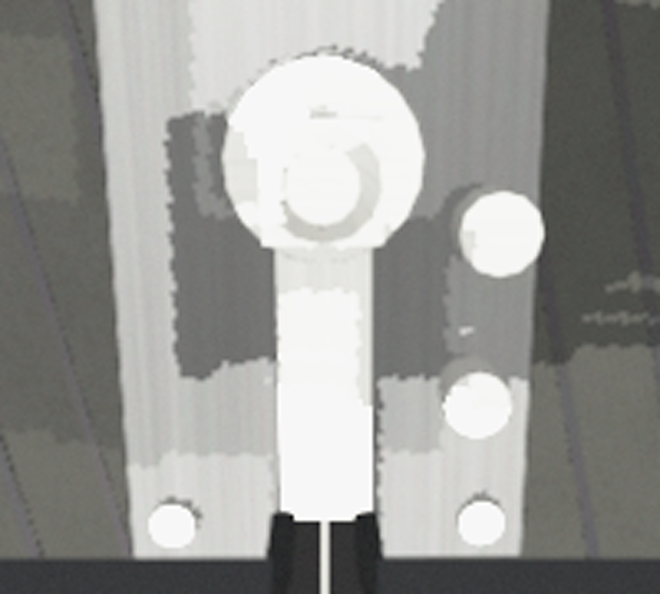

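```bash
python3 - <<'E'
from h import *
p=np.load('w3p.npy',allow_pickle=True).item()
S=lambda x,y:(220+x/3.3-.35,80+y/3.3-.35)
f=lambda n,xy,z:print(n,plane(p,S(*xy),z).round(4)) or plane(p,S(*xy),z)
s=f('stud top',(323,187),.1094)
# plate edges
L1=f('eL1',(102,60),.012);L2=f('eL2',(132,520),.012);R1=f('eR1',(547,60),.012);R2=f('eR2',(523,520),.012)
for a,b in ((L1,L2),(R1,R2)): print(np.degrees(np.arctan2(*(b-a)[[1,0]])))
P1=f('peg20,50',(503,235),.034);P2=f('peg70,45',(478,406),.034)
a,b=f('lever',(277,300),.032),f('lever',(281,490),.032);c,d=f('lever',(371,300),.032),f('lever',(374,490),.032)
for a,b in ((a,b),(c,d)): print(np.degrees(np.arctan2(*(b-a)[[1,0]])))
e=f('eyeTop',(323,155),.032)
b1=f('bolt',(172,527),.014);b2=f('bolt',(481,524),.014)
print('bolt yaw',np.degrees(np.arctan2(*(b2-b1)[[1,0]]))-90)
v=P2-P1;print('peg yaw',np.degrees(np.arctan2(v[1],v[0])-np.arctan2(-5,50)))
yaw=np.radians(-12.6);X=np.array([np.cos(yaw),np.sin(yaw),0]);Y=np.array([-np.sin(yaw),np.cos(yaw),0])
print('origins',(P1-.02*X-.05*Y)[:2],(P2-.07*X-.045*Y)[:2],'mid edge lateral',((L2+R2)/2)@Y,((L1+R1)/2)@Y,'stud lat',s@Y, 'est',np.array([.530,-.107,0])@Y)
E
```

```text
stud top [ 0.5311 -0.1074  0.1094]
eL1 [ 0.4896 -0.1629  0.012 ]
eL2 [ 0.629  -0.1946  0.012 ]
eR1 [ 0.5187 -0.0384  0.012 ]
eR2 [ 0.6582 -0.0698  0.012 ]
-12.814100390918178
-12.671829365439356
peg20,50 [ 0.5615 -0.0627  0.034 ]
peg70,45 [ 0.6091 -0.0788  0.034 ]
lever [ 0.5653 -0.129   0.032 ]
lever [ 0.6224 -0.1418  0.032 ]
lever [ 0.5715 -0.1027  0.032 ]
lever [ 0.6288 -0.1143  0.032 ]
-12.719435885339847
-11.488396303362137
eyeTop [ 0.5289 -0.1069  0.032 ]
bolt [ 0.6336 -0.182   0.014 ]
bolt [ 0.6555 -0.0836  0.014 ]
bolt yaw -12.563109923995157
peg yaw -12.928782969284528
origins [ 0.53103384 -0.10717849] [ 0.53095255 -0.10745538] mid edge lateral 0.011402549845567229 0.011759144071395748 stud lat 0.01106449048323383 est 0.01119282441272158
```

>>> play_rows(series=[[0.3, -0.15, -0.1, 0.25, 0, 0, 0], [0.55, -0.2, -0.1, 0.34, 0, 0, 0], [0.55, -0.2, 0, 0.34, 0, 0, 0], [0.55, -0.2, 0, 0.34, 0, 0, 0], [0.55, -0.2, 0, 0.34, 0, 0, 0], [0.55, -0.2, 0, 0.34, 0, 0, 0], [0.55, -0.2, 0, 0.34, 0, 0, 0], [0.55, -0.2, 0, 0.34, 0, 0, 0], [0.55, -0.08, 0, 0.14, 0, -0.0323, 0], [0.55, 0, 0, 0, 0, -0.0323, 0], [0.55, 0, 0, 0, 0, -0.0323, 0], [0.55, 0, 0, 0, 0, -0.0323, 0]])

```text
time: 5.97
position: [0.4905, 0.1861, 0.2028]
tool_rot: [0.704, 0.064, -0.066, -0.704]
ft_force: [-0.7, -0.2, 0.0]
grip_width: 0.0477
```

>>> play_rows(series=[[0.55, 0, 0, 0, 0, -0.0323, 0], [0.55, 0, 0, 0, 0, -0.0323, 0], [0.55, 0, 0, 0, 0, 0, 0], [0.55, 0, 0, 0, 0, 0, 0]])

```text
time: 6.3
position: [0.4915, 0.1855, 0.203]
tool_rot: [-0.695, -0.132, 0.133, 0.695]
ft_force: [-0.0, -1.0, 0.2]
grip_width: 0.0476
```

```bash
python3 - <<'E'
from h import *
np.set_printoptions(suppress=True,precision=4)
st(); print(delta([.494,.185,.071],goal(np.radians(21.7))))
im,p=snap('wrist','w4');np.save('w4p.npy',p,allow_pickle=True)
cv2.imwrite('pics/c6.png',cv2.resize(im[130:260,245:395,::-1],None,fx=4,fy=4,interpolation=cv2.INTER_CUBIC))
E
```

```text
t 6.3 pos [491.49 185.5  202.99] F [-0.04 -1.03  0.18] M [ 0.08  0.06 -0.  ] w 47.57
axes x [ 0.9298  0.3679 -0.0024] y [-0.0024 -0.0003 -1.    ] z [-0.3679  0.9299  0.0006]
(array([ 0.0247,  1.3199, -0.0146]), array([-0.0002, -0.0006, -0.0008]))
```

View pics/c6.png

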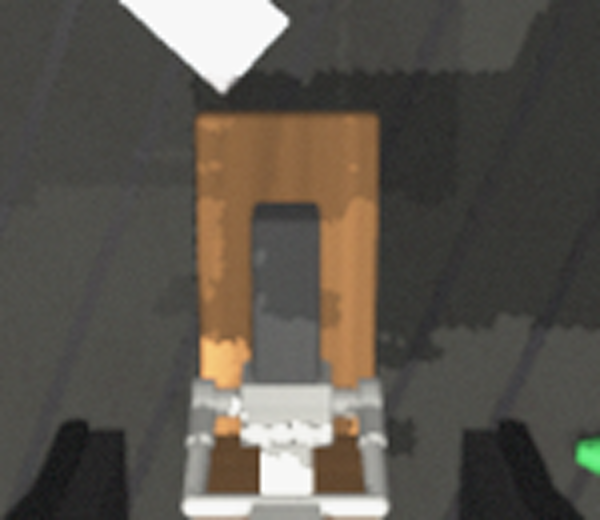

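```bash
python3 - <<'E'
from h import *
p=np.load('w4p.npy',allow_pickle=True).item()
S=lambda x,y:(245+x/4-.375,130+y/4-.375)
q={n:plane(p,S(*xy),z) for n,xy,z in [('rearL',(252,218),.07),('rearR',(319,218),.07),('shBL',(243,384),.069),('shBR',(332,384),.069),('shFL',(243,442),.069),('shFR',(332,442),.069)]}
r=(q['rearL']+q['rearR'])/2;f=sum(q[k] for k in ['shBL','shBR','shFL','shFR'])/4
d=f-r;L=np.linalg.norm(d);print(L,np.linalg.norm(q['rearL']-q['rearR']),np.linalg.norm(q['shBL']-q['shBR']),np.degrees(np.arctan2(d[1],d[0])));u=d/L
print('grip from rear',r+u*.02,'from shoulder',f-u*.028)
E
```

```text
0.04759914728307045 0.015050926581960977 0.020892756097466395 22.04587048288445
grip from rear [0.49791593 0.18631437 0.06957982] from shoulder [0.49754447 0.18616394 0.06958825]
```

>>> play_rows(series=[[0.55, 0.01, 0.3, -0.016, 0, -0.001, 0], [0.55, 0, 0.35, 0, 0, 0, 0], [0.55, 0, 0.35, 0, 0, 0, 0], [0.55, 0, 0.2, 0, 0, 0, 0], [0.55, 0, 0.12, 0, 0, 0, 0], [0.55, 0, 0, 0, 0, 0, 0], [0.55, 0, 0, 0, 0, 0, 0]])

```text
time: 6.93
position: [0.4938, 0.1844, 0.071]
tool_rot: [-0.694, -0.133, 0.135, 0.694]
ft_force: [-0.4, -0.3, 0.3]
grip_width: 0.0477
```

```bash
python3 - <<'E'
from h import *
st()
im,p=snap('side','s1')
cv2.imwrite('pics/c7.png',cv2.resize(im[90:210,220:370,::-1],None,fx=4,fy=4,interpolation=cv2.INTER_CUBIC))
E
```

```text
t 6.93 pos [493.84 184.44  70.96] F [-0.45 -0.34  0.3 ] M [ 0.04  0.08 -0.02] w 47.74
axes x [ 0.9282  0.372  -0.0021] y [-2.1e-03 -3.0e-04 -1.0e+00] z [-3.720e-01  9.282e-01  5.000e-04]
```

View pics/c7.png

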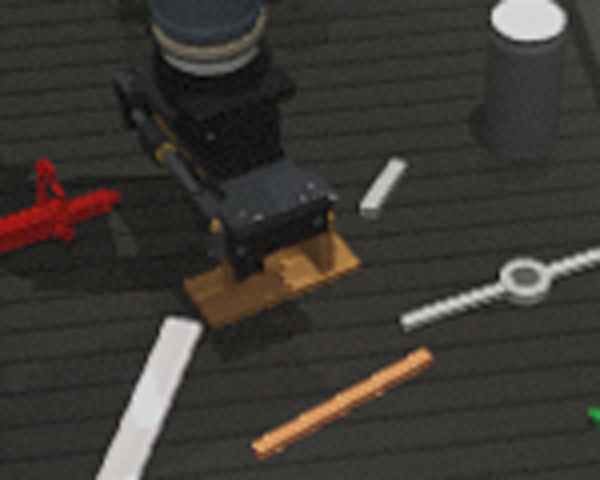

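>>> play_rows(grip_force=35, series=[[0.1, 0, 0, 0, 0, 0, 0], [0.1, 0, 0, 0, 0, 0, 0], [0.1, 0, 0, 0, 0, 0, 0], [0.1, 0, 0, 0, 0, 0, 0], [0.1, 0, 0, 0, 0, 0, 0], [0.1, 0, 0, 0, 0, 0, 0]])

```text
time: 7.48
position: [0.4946, 0.1847, 0.0719]
tool_rot: [0.694, 0.135, -0.134, -0.694]
ft_force: [-0.4, 0.7, 1.4]
grip_width: 0.0158
```

>>> play_rows(series=[[0.1, 0, -0.1, 0, 0, 0, 0], [0.1, 0, -0.2, 0, 0, 0, 0], [0.1, 0, -0.3, 0, 0, 0, 0], [0.1, 0, -0.28, 0, 0, 0, 0], [0.1, 0, 0, 0, 0, 0, 0], [0.1, 0, 0, 0, 0, 0, 0]])

```text
time: 7.98
position: [0.4954, 0.1848, 0.1615]
tool_rot: [0.694, 0.136, -0.133, -0.694]
ft_force: [-0.5, 0.1, -1.5]
grip_width: 0.0157
```

>>> play_rows(series=[[0.1, -0.1, 0, -0.12, 0, 0, 0], [0.1, -0.2, 0, -0.24, 0, 0, 0], [0.1, -0.25, 0, -0.3, 0, 0, 0], [0.1, -0.25, 0, -0.3, 0, 0, 0], [0.1, -0.25, 0, -0.3, 0, 0, 0], [0.1, -0.25, 0, -0.3, 0, 0, 0], [0.1, -0.25, 0, -0.3, 0, 0, 0], [0.1, -0.225, 0, -0.285, 0, 0.02, 0], [0.1, 0, 0, 0, 0, 0.03, 0], [0.1, 0, 0, 0, 0, 0.035, 0], [0.1, 0, 0, 0, 0, 0.035, 0], [0.1, 0, 0, 0, 0, 0.035, 0]])

```text
time: 8.98
position: [0.4086, -0.0807, 0.1585]
tool_rot: [-0.706, 0.041, -0.038, 0.707]
ft_force: [-0.6, 0.2, -1.6]
grip_width: 0.0155
```

>>> play_rows(series=[[0.1, 0, 0, 0, 0, 0.035, 0], [0.1, 0, 0.2, 0, 0, 0, 0], [0.1, 0, 0.2, 0, 0, 0, 0], [0.1, 0, 0, 0, 0, 0, 0], [0.1, 0, 0, 0, 0, 0, 0]])

```text
time: 9.4
position: [0.4084, -0.0799, 0.1184]
tool_rot: [-0.702, 0.077, -0.074, 0.704]
ft_force: [0.9, 0.8, -1.5]
grip_width: 0.0156
```

```bash
python3 - <<'E'
from h import *
np.set_printoptions(suppress=True,precision=4)
st(); print(delta([.4098,-.08,.1013],goal(np.radians(-12.7))))
im,p=snap('side','s2')
a=cv2.resize(im[190:280,220:340,::-1],None,fx=5,fy=5,interpolation=cv2.INTER_CUBIC)
cv2.imwrite('pics/c8.png',a)
im,p=snap('scene','sc2')
cv2.imwrite('pics/c9.png',cv2.resize(im[120:220,250:370,::-1],None,fx=5,fy=5,interpolation=cv2.INTER_CUBIC))
E
```

```text
t 9.4 pos [408.37 -79.92 118.38] F [ 0.85  0.77 -1.51] M [-0.02 -0.   -0.01] w 15.58
axes x [ 0.9771 -0.2128 -0.0052] y [-0.0048  0.0024 -1.    ] z [0.2128 0.9771 0.0013]
(array([0.015 , 0.1707, 0.0021]), array([-0.0004,  0.0023, -0.0016]))
```

View pics/c8.png

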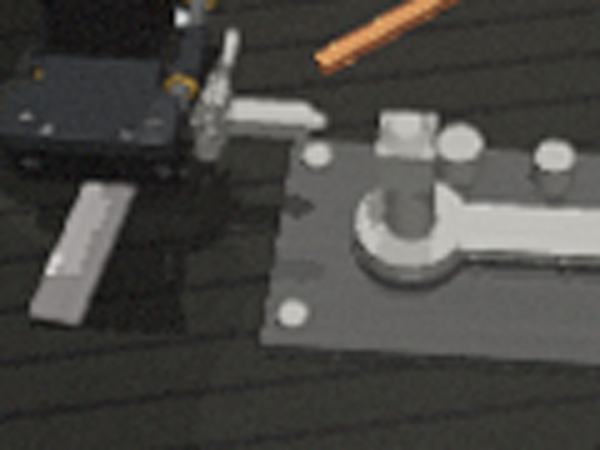

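View pics/c9.png

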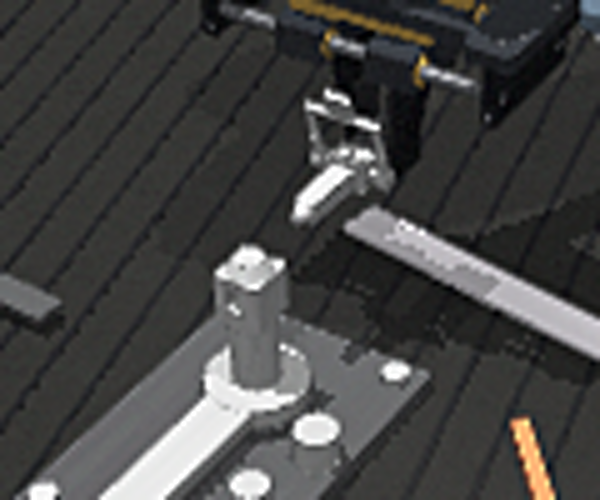

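```bash
python3 - <<'E'
from h import *
ps=eyes.camera_params('scene');pd=eyes.camera_params('side')
D=lambda x,y:(220+x/5-.4,190+y/5-.4);S=lambda x,y:(250+x/5-.4,120+y/5-.4)
n,e=tri(ps,S(298,216),pd,D(324,121));print('nose',n,e)
s,e2=tri(ps,S(252,254),pd,D(408,123));print('stud',s,e2)
pr=tri(ps,S(385,172),pd,D(210,112));print(pr)
yaw=np.radians(-12.7);X=np.array([np.cos(yaw),np.sin(yaw),0]);Y=np.array([-np.sin(yaw),np.cos(yaw),0])
print('nose rel stud: along',(n-s)@X,'lat',(n-s)@Y,'z',n[2]-s[2]);print('expected along',-.038-.001,'z', .1184-.0119-.1094)
# project expected nose / axis line
o=robot.get_obs();r=R.from_quat(o['tool_rot']).as_matrix()
for k in (.040+.046,.040):
    P=o['position']+r[:,0]*k+r[:,1]*.0119
    a=proj(ps,P)[0];b=proj(pd,P)[0];print(k,P,'scene crop',(a-[250,120]+.4)*5,'side crop',(b-[220,190]+.4)*5)
E
```

```text
nose [ 0.48974582 -0.09758296  0.10772231] 0.002082502528863204
stud [ 0.52926562 -0.10647     0.10981205] 0.0022435341101957095
(array([ 0.43339986, -0.07374281,  0.10000767]), np.float64(0.009143423705405893))
nose rel stud: along -0.040506717372550634 lat -1.866778830212882e-05 z -0.002089742732779787
expected along -0.039 z -0.002899999999999986
0.086 [ 0.49374271 -0.09881375  0.10765749] scene crop [291.24511012 221.37491559] side crop [330.99330508 120.58208767]
0.04 [ 0.4487949  -0.08903147  0.10769452] scene crop [340.49462271 176.26102967] side crop [235.83273204 115.78278059]
```

>>> play_rows(series=[[0.1, 0, 0.1, 0.006, 0, 0.0023, -0.0016], [0.1, 0, 0.078, 0, 0, 0, 0], [0.1, 0.1, 0, 0, 0, 0, 0], [0.1, 0.1, 0, 0, 0, 0, 0], [0.1, 0, 0, 0, 0, 0, 0], [0.1, 0, 0, 0, 0, 0, 0]])

```text
time: 10.0
position: [0.4313, -0.0852, 0.1024]
tool_rot: [0.703, -0.075, 0.081, -0.702]
ft_force: [-0.4, 0.8, -1.5]
grip_width: 0.0156
```

```bash
python3 - <<'E'
from h import *
np.set_printoptions(suppress=True,precision=4)
st(); 
im,p=snap('side','s3')
a=cv2.resize(im[190:280,220:340,::-1],None,fx=5,fy=5,interpolation=cv2.INTER_CUBIC)
im,p=snap('scene','sc3')
cv2.imwrite('pics/c10.png',np.hstack([a[:400,:400],cv2.resize(im[140:220,270:350,::-1],None,fx=5,fy=5,interpolation=cv2.INTER_CUBIC)]))
E
```

```text
t 10.0 pos [431.35 -85.15 102.36] F [-0.36  0.8  -1.53] M [-0.03  0.04 -0.  ] w 15.59
axes x [ 0.9756 -0.2193  0.0077] y [ 0.0074 -0.0023 -1.    ] z [ 0.2193  0.9757 -0.0006]
```

View pics/c10.png

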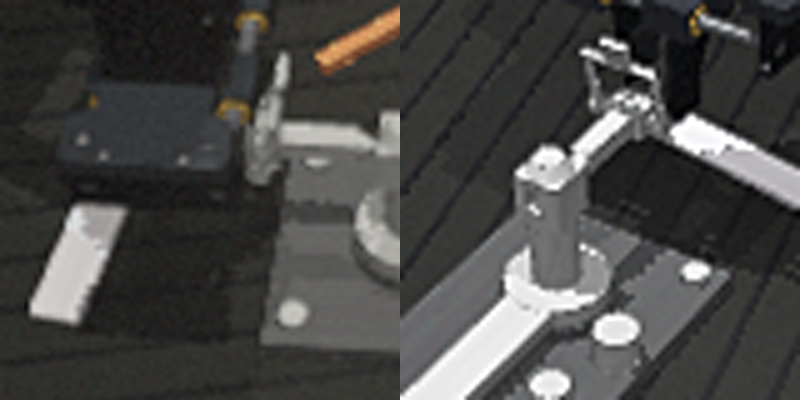

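>>> play_rows(series=[[0.1, 0, 0.012, 0, 0, 0, 0.002], [0.1, 0, 0, 0, 0, 0, 0], [0.1, 0, 0, 0, 0, 0, 0]])

```text
time: 10.35
position: [0.4294, -0.0844, 0.1007]
tool_rot: [-0.703, 0.079, -0.078, 0.703]
ft_force: [-1.3, 1.0, -0.6]
grip_width: 0.0159
```

```bash
python3 - <<'E'
from h import *
np.set_printoptions(suppress=True,precision=4)
st()
o=robot.get_obs();r=R.from_quat(o['tool_rot']).as_matrix()
yaw=np.radians(-12.7);X=np.array([np.cos(yaw),np.sin(yaw),0]);Y=np.array([-np.sin(yaw),np.cos(yaw),0])
P=o['position']+r[:,0]*.086+r[:,1]*.0119-np.array([.5308,-.1073,0]);print(P@X,P@Y,P[2])
E
```

```text
t 10.35 pos [429.37 -84.37 100.65] F [-1.28  0.99 -0.56] M [ 0.04  0.03 -0.05] w 15.85
axes x [ 0.9756 -0.2197 -0.0016] y [-0.0015  0.0004 -1.    ] z [0.2197 0.9756 0.0001]
-0.018006853965671057 8.307362488337853e-05 0.08861840932212414
```

>>> play_rows(series=[[0.1, 0.03, 0, 0, 0, 0, 0], [0.1, 0.03, 0, 0, 0, 0, 0], [0.1, 0.03, 0, 0, 0, 0, 0], [0.1, 0, 0, 0, 0, 0, 0]])

```text
time: 10.68
position: [0.4396, -0.0869, 0.1007]
tool_rot: [0.703, -0.078, 0.078, -0.703]
ft_force: [-0.2, -0.3, -2.5]
grip_width: 0.0158
```

>>> play_rows(series=[[0.1, 0.02, 0, 0, 0, 0, 0], [0.1, 0.02, 0, 0, 0, 0, 0], [0.1, 0.02, 0, 0, 0, 0, 0], [0.1, 0, 0, 0, 0, 0, 0]])

```text
time: 11.02
position: [0.4444, -0.088, 0.1006]
tool_rot: [0.703, -0.079, 0.078, -0.703]
ft_force: [-1.3, -0.4, -1.6]
grip_width: 0.0153
```

```bash
python3 - <<'E'
from h import *
st()
im,p=snap('side','s4')
a=cv2.resize(im[190:270,240:320,::-1],None,fx=5,fy=5,interpolation=cv2.INTER_CUBIC)
im,p=snap('scene','sc4')
cv2.imwrite('pics/c11.png',np.hstack([a,cv2.resize(im[140:220,270:350,::-1],None,fx=5,fy=5,interpolation=cv2.INTER_CUBIC)]))
E
```

```text
t 11.02 pos [444.41 -87.96 100.59] F [-1.35 -0.35 -1.62] M [-0.16  0.24 -0.02] w 15.31
axes x [ 0.9755 -0.2198 -0.0012] y [-1.2e-03  1.0e-04 -1.0e+00] z [ 2.198e-01  9.755e-01 -2.000e-04]
```

View pics/c11.png

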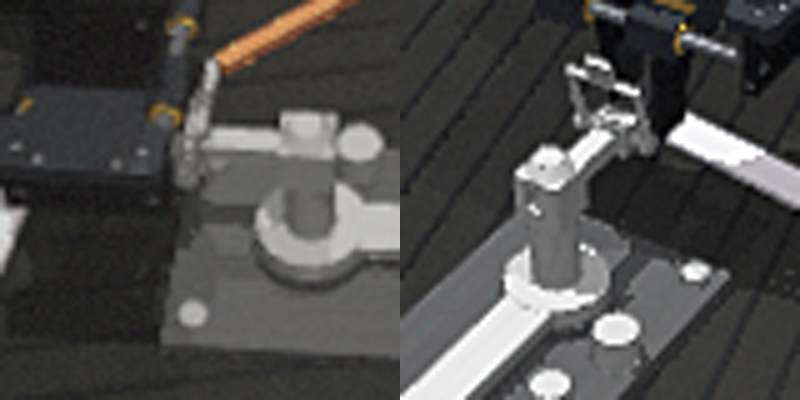

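>>> play_rows(series=[[0.1, 0.02, 0, 0, 0, 0, 0], [0.1, 0.02, 0, 0, 0, 0, 0], [0.1, 0, 0, 0, 0, 0, 0]])

```text
time: 11.37
position: [0.4488, -0.0889, 0.1007]
tool_rot: [0.703, -0.078, 0.078, -0.703]
ft_force: [-1.0, -1.3, -1.6]
grip_width: 0.0155
```

```bash
python3 -c "
from h import *
st()"
```

```text
t 11.37 pos [448.77 -88.95 100.68] F [-1.03 -1.26 -1.63] M [-0.14  0.14 -0.09] w 15.5
axes x [ 9.755e-01 -2.198e-01 -2.000e-04] y [-3.e-04 -2.e-04 -1.e+00] z [ 2.198e-01  9.755e-01 -2.000e-04]
```

>>> play_rows(series=[[0.1, 0.025, 0, 0, 0, 0, 0], [0.1, 0.025, 0, 0, 0, 0, 0], [0.1, 0.025, 0, 0, 0, 0, 0], [0.1, 0, 0, 0, 0, 0, 0]])

```text
time: 11.7
position: [0.4564, -0.0907, 0.1007]
tool_rot: [0.703, -0.078, 0.078, -0.703]
ft_force: [-0.0, -1.2, -1.4]
grip_width: 0.0158
```

>>> play_rows(series=[[0.1, 0.025, 0, 0, 0, 0, 0], [0.1, 0.025, 0, 0, 0, 0, 0], [0.1, 0.025, 0, 0, 0, 0, 0], [0.1, 0, 0, 0, 0, 0, 0]])

```text
time: 12.03
position: [0.4635, -0.0922, 0.1006]
tool_rot: [0.703, -0.078, 0.078, -0.703]
ft_force: [-0.4, -2.1, -1.8]
grip_width: 0.0157
```

```bash
python3 -c "
from h import *
st()"
```

```text
t 12.03 pos [463.5  -92.24 100.63] F [-0.43 -2.13 -1.75] M [-0.35  0.17 -0.17] w 15.72
axes x [ 9.756e-01 -2.197e-01 -2.000e-04] y [-2.e-04 -2.e-04 -1.e+00] z [ 2.197e-01  9.756e-01 -2.000e-04]
```

>>> play_rows(series=[[0.1, 0.025, 0, -0.004, 0, 0, 0], [0.1, 0.025, 0, 0, 0, 0, 0], [0.1, 0.025, 0, 0, 0, 0, 0], [0.1, 0.02, 0, 0, 0, 0, 0], [0.1, 0, 0, 0, 0, 0, 0]])

```text
time: 12.45
position: [0.473, -0.0946, 0.1007]
tool_rot: [0.703, -0.078, 0.078, -0.703]
ft_force: [0.6, -1.1, -0.8]
grip_width: 0.0158
```

```bash
python3 - <<'E'
from h import *
st()
im,p=snap('side','s5')
a=cv2.resize(im[190:270,240:320,::-1],None,fx=5,fy=5,interpolation=cv2.INTER_CUBIC)
im,p=snap('scene','sc5')
cv2.imwrite('pics/c12.png',np.hstack([a,cv2.resize(im[140:220,270:350,::-1],None,fx=5,fy=5,interpolation=cv2.INTER_CUBIC)]))
E
```

```text
t 12.45 pos [472.98 -94.57 100.69] F [ 0.65 -1.06 -0.79] M [-0.1   0.01 -0.05] w 15.82
axes x [ 9.756e-01 -2.196e-01  4.000e-04] y [ 4.e-04 -1.e-04 -1.e+00] z [ 0.2196  0.9756 -0.    ]
```

View pics/c12.png

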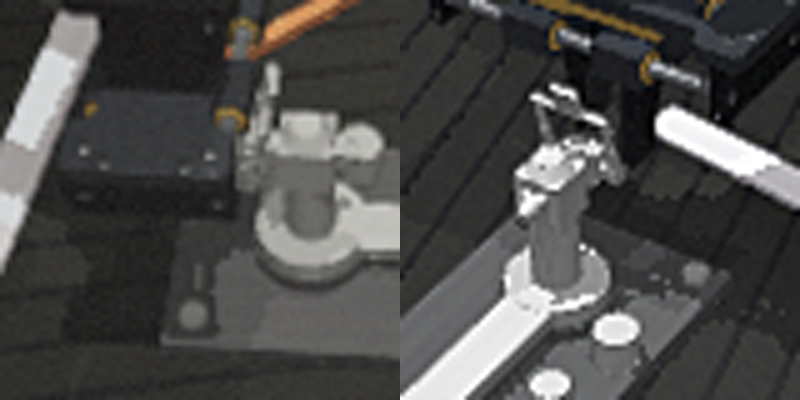

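>>> play_rows(series=[[0.1, 0.015, 0, 0, 0, 0, 0], [0.1, 0.015, 0, 0, 0, 0, 0], [0.1, 0.01, 0, 0, 0, 0, 0], [0.1, 0, 0, 0, 0, 0, 0]])

```text
time: 12.88
position: [0.4763, -0.0953, 0.1006]
tool_rot: [-0.703, 0.078, -0.078, 0.703]
ft_force: [-0.7, -0.6, -1.3]
grip_width: 0.0156
```

>>> play_rows(series=[[0.1, 0.01, 0, 0, 0, 0, 0], [0.1, 0.01, 0, 0, 0, 0, 0], [0.1, 0, 0, 0, 0, 0, 0]])

```text
time: 13.13
position: [0.4781, -0.0958, 0.1006]
tool_rot: [-0.703, 0.078, -0.078, 0.703]
ft_force: [-0.0, -0.1, -1.2]
grip_width: 0.0156
```

>>> play_rows(series=[[0.1, 0.01, 0, 0, 0, 0, 0], [0.1, 0.01, 0, 0, 0, 0, 0], [0.1, 0, 0, 0, 0, 0, 0]])

```text
time: 13.38
position: [0.4792, -0.096, 0.1005]
tool_rot: [-0.703, 0.079, -0.077, 0.703]
ft_force: [-2.1, -0.4, -1.0]
grip_width: 0.0156
```

>>> play_rows(series=[[0.1, 0.01, 0, 0, 0, 0, 0], [0.1, 0.005, 0, 0, 0, 0, 0], [0.1, 0, 0, 0, 0, 0, 0]])

```text
time: 13.63
position: [0.4793, -0.096, 0.1005]
tool_rot: [-0.702, 0.08, -0.076, 0.703]
ft_force: [-5.6, -1.4, 1.8]
grip_width: 0.0155
```

>>> play_rows(series=[[0.1, 0.01, 0, 0, 0, 0, 0], [0.1, 0, 0, 0, 0, 0, 0]])

```text
time: 13.8
position: [0.4794, -0.096, 0.1004]
tool_rot: [-0.702, 0.081, -0.075, 0.703]
ft_force: [-7.1, -1.3, 3.0]
grip_width: 0.016
```

```bash
python3 - <<'E'
from h import *
st()
im,p=snap('side','s6')
a=cv2.resize(im[190:270,240:320,::-1],None,fx=5,fy=5,interpolation=cv2.INTER_CUBIC)
im,p=snap('scene','sc6')
cv2.imwrite('pics/c13.png',np.hstack([a,cv2.resize(im[140:220,270:350,::-1],None,fx=5,fy=5,interpolation=cv2.INTER_CUBIC)]))
E
```

```text
t 13.8 pos [479.38 -95.96 100.44] F [-7.11 -1.29  2.98] M [-0.25  0.98 -0.07] w 15.97
axes x [ 0.9757 -0.2191 -0.0076] y [-0.0073  0.002  -1.    ] z [2.191e-01 9.757e-01 4.000e-04]
```

View pics/c13.png

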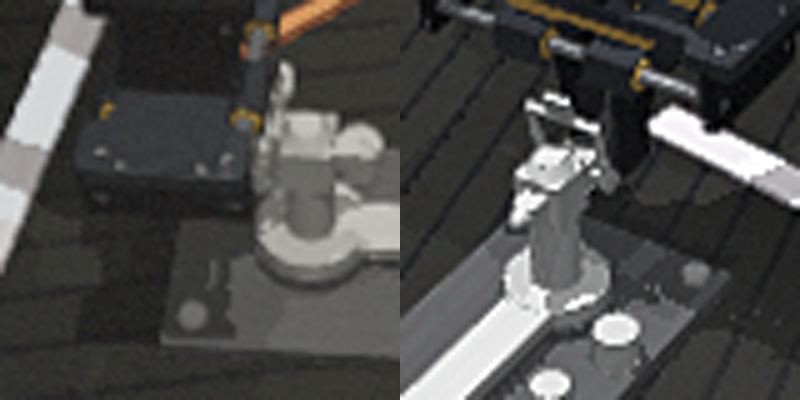

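```bash
python3 - <<'E'
from h import *
ps=eyes.camera_params('scene');pd=eyes.camera_params('side')
yaw=np.radians(-12.7);X=np.array([np.cos(yaw),np.sin(yaw),0])
B=np.array([.5308,-.1073,0])
for x in (.013,.025,.033): print(x,(proj(ps,B+X*x+[0,0,.0894])[0]-[270,140]+.4)*5+[400,0])
for x in (-.013,): print(x,(proj(pd,B+X*x+[0,0,.0894+.009])[0]-[240,190]+.4)*5)
im=cv2.imread('pics/sc6.png')
cv2.imwrite('pics/c14.png',cv2.resize(im[160:195,280:320],None,fx=14,fy=14,interpolation=cv2.INTER_NEAREST))
E
```

```text
0.013 [534.45941289 203.37016124]
0.025 [520.2873601  216.37253598]
0.033 [510.71834163 225.15178382]
-0.013 [283.63240363 135.68823629]
```

View pics/c14.png

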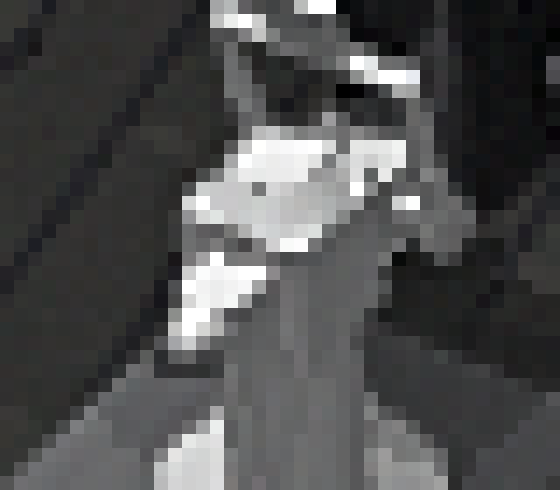

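>>> play_rows(series=[[0.1, -0.012, 0, 0, 0, 0, 0], [0.1, 0, 0, 0, 0, 0, 0], [0.3, 0, 0, 0, 0, 0, 0], [0.45, 0, 0, 0, 0, 0, 0], [0.45, 0, 0, 0, 0, 0, 0], [0.45, 0, 0, 0, 0, 0, 0]])

```text
time: 14.4
position: [0.4822, -0.0968, 0.1008]
tool_rot: [0.703, -0.078, 0.079, -0.703]
ft_force: [0.3, -0.3, 0.3]
grip_width: 0.0337
```

```bash
python3 -c "
from h import *
st()"
```

```text
t 14.4 pos [482.23 -96.81 100.85] F [ 0.29 -0.25  0.26] M [0.02 0.02 0.03] w 33.69
axes x [ 0.9755 -0.2198  0.0013] y [ 1.2e-03 -5.0e-04 -1.0e+00] z [ 2.198e-01  9.755e-01 -3.000e-04]
```

>>> play_rows(series=[[0.45, 0, -0.1, 0, 0, 0, 0], [0.45, 0, -0.35, 0, 0, 0, 0], [0.45, 0, -0.4, 0, 0, 0, 0], [0, 0, 0, 0, 0, 0, -0.036], [0, 0, 0, 0, 0, 0, -0.036], [0, 0, 0, 0, 0, 0, -0.036], [0, 0, 0, 0, 0, 0, -0.036], [0, 0, 0, 0, 0, 0, -0.036], [0, 0, 0, 0, 0, 0, 0], [0, 0, 0, 0, 0, 0, 0]])

```text
time: 15.23
position: [0.4863, -0.0888, 0.1865]
tool_rot: [0.693, 0.082, 0.227, -0.68]
ft_force: [-0.4, -0.1, 0.8]
grip_width: 0.0029
```

```bash
cat >> h.py <<'E'
yaw=np.radians(-12.7);BX=np.array([np.cos(yaw),np.sin(yaw),0]);BY=np.array([-np.sin(yaw),np.cos(yaw),0]);BO=np.array([.5308,-.1073,0]);H=.0894
def rep():
    o=robot.get_obs();r=R.from_quat(o['tool_rot']).as_matrix();st()
    tip=o['position']+.025*r[:,1]
    t=np.arctan2(r[:,1]@BX,-r[2,1])
    fc=tip+.0095*r[:,0];bc=tip-.0095*r[:,0]
    B=lambda P:((P-BO)@BX*1e3,(P-BO)@BY*1e3,P[2]*1e3)
    def rt(P):
        x=(P-BO)@BX+.021;z=P[2]-H;return np.hypot(x,z)*1e3,np.arctan2(x,z)
    print('tilt',round(t,3),'lat',np.round((r[:,0]@BY,r[:,1]@BY),3));print('tip',np.round(B(tip),1),'front',np.round(B(fc),1),np.round(rt(fc),3),'back',np.round(B(bc),1),np.round(rt(bc),3))
    return o,r
E
python3 - <<'E'
from h import *
rep()
im,p=snap('side','s7')
a=cv2.resize(im[170:270,240:340,::-1],None,fx=4,fy=4,interpolation=cv2.INTER_CUBIC)
im,p=snap('scene','sc7')
cv2.imwrite('pics/c15.png',np.hstack([a,cv2.resize(im[120:220,260:360,::-1],None,fx=4,fy=4,interpolation=cv2.INTER_CUBIC)]))
E
```

```text
t 15.23 pos [486.34 -88.83 186.46] F [-0.38 -0.07  0.78] M [0.02 0.27 0.04] w 2.87
axes x [ 0.8837 -0.1955  0.4252] y [ 0.4214 -0.0625 -0.9047] z [0.2034 0.9787 0.0272]
tilt 0.439 lat [0.004 0.032]
tip [-36.8   9.  163.8] front [-28.2   9.1 167.9] [78.811 -0.092] back [-45.4   9.  159.8] [74.512 -0.334]
```

View pics/c15.png

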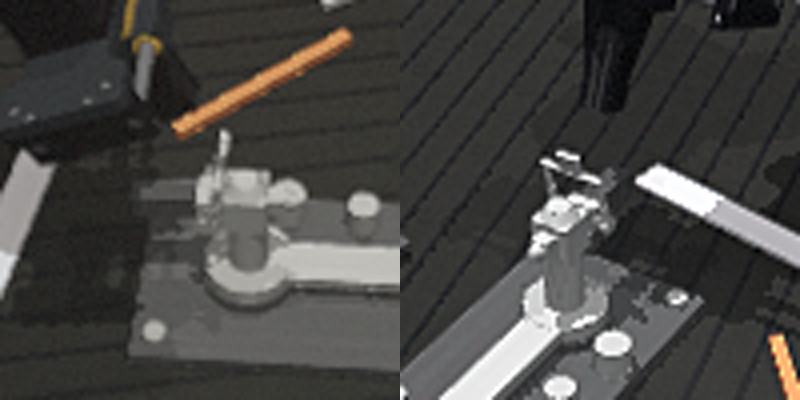

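```bash
python3 - <<'E'
from h import *
rep();o=robot.get_obs();print(o['q'],o['joint_velocities'])
E
```

```text
t 15.33 pos [487.27 -89.23 186.61] F [ 0.34  0.31 -0.86] M [0.05 0.29 0.01] w 1.03
axes x [ 0.8836 -0.194   0.4263] y [ 0.4224 -0.063  -0.9042] z [0.2023 0.979  0.0262]
tilt 0.44 lat [0.005 0.031]
tip [-35.8   8.8 164. ] front [-27.2   8.9 168.1] [78.896 -0.079] back [-44.4   8.8 160. ] [74.326 -0.32 ]
[-0.49157854  0.3731914   2.12281087  0.57309182  0.26843754 -2.37867163] [-0.00025039  0.00523844 -0.0045767   0.01588942 -0.00476437 -0.01782224]
```

```bash
python3 - <<'E'
from h import *
np.set_printoptions(suppress=True,precision=4)
print(delta(BO+BX*-.0455+[0,0,.186],goal(yaw,.3)))
print(delta(BO+BX*-.0455+[0,0,.1555],goal(yaw,.3)))
E
```

```text
(array([ 0.0054,  0.0069, -0.0808]), array([-0.0099,  0.0023,  0.0446]))
(array([-0.1246,  0.2827, -0.0888]), array([-0.0099,  0.0023,  0.0446]))
```

>>> play_rows(series=[[0, 0, 0, -0.03, -0.003, 0.001, 0.015], [0, 0, 0, -0.03, -0.003, 0.001, 0.015], [0, 0, 0, -0.02, -0.004, 0, 0.015], [0, 0, 0, 0, 0, 0, 0], [0, 0, 0, 0, 0, 0, 0]])

```text
time: 15.75
position: [0.486, -0.0965, 0.1862]
tool_rot: [0.706, 0.03, 0.183, -0.683]
ft_force: [0.5, -0.1, 0.5]
grip_width: 0.0006
```

```bash
python3 - <<'E'
from h import *
np.set_printoptions(suppress=True,precision=4)
rep();o=robot.get_obs();print(o['q'])
print(delta(BO+BX*-.0455+[0,0,.1555],goal(yaw,.3)))
E
```

```text
t 15.75 pos [486.02 -96.46 186.22] F [ 0.5  -0.15  0.47] M [ 0.02  0.14 -0.01] w 0.58
axes x [ 0.9314 -0.2078  0.2988] y [ 0.2918 -0.0643 -0.9543] z [0.2175 0.9761 0.0008]
tilt 0.303 lat [0.002 0.001]
tip [-38.6   0.8 162.4] front [-29.5   0.8 165.2] [76.278 -0.112] back [-47.7   0.7 159.5] [75.02  -0.363]
[-0.4647  0.3789  2.0251  0.1699  0.4485 -1.9585]
(array([-0.0864,  0.2948, -0.0075]), array([-0.0005,  0.0006,  0.0011]))
```

>>> play_rows(series=[[0, -0.045, 0.15, -0.007, 0, 0, 0], [0, -0.04, 0.145, 0, 0, 0, 0], [0, 0, 0, 0, 0, 0, 0], [0, 0.05, 0.02, 0, 0, 0, 0], [0, 0.06, 0.023, 0, 0, 0, 0], [0, 0.06, 0.023, 0, 0, 0, 0], [0, 0.055, 0.023, 0, 0, 0, 0], [0, 0, 0, 0, 0, 0, 0]])

```text
time: 16.42
position: [0.5109, -0.103, 0.154]
tool_rot: [0.706, 0.03, 0.183, -0.683]
ft_force: [0.2, 0.1, 0.6]
grip_width: 0.0005
```

```bash
python3 - <<'E'
from h import *
rep()
im,p=snap('side','s8')
a=cv2.resize(im[170:270,240:340,::-1],None,fx=4,fy=4,interpolation=cv2.INTER_CUBIC)
im,p=snap('scene','sc8')
cv2.imwrite('pics/c16.png',np.hstack([a,cv2.resize(im[120:220,260:360,::-1],None,fx=4,fy=4,interpolation=cv2.INTER_CUBIC)]))
E
```

```text
t 16.42 pos [ 510.92 -102.99  154.03] F [0.16 0.08 0.55] M [0.09 0.24 0.03] w 0.5
axes x [ 0.9309 -0.2085  0.2998] y [ 0.2927 -0.0649 -0.954 ] z [2.184e-01 9.759e-01 7.000e-04]
tilt 0.304 lat [0.001 0.001]
tip [-1.280e+01 -1.000e-01  1.302e+02] front [-3.80e+00 -1.00e-01  1.33e+02] [46.898  0.376] back [-21.9  -0.2 127.3] [ 3.794e+01 -2.400e-02]
```

View pics/c16.png

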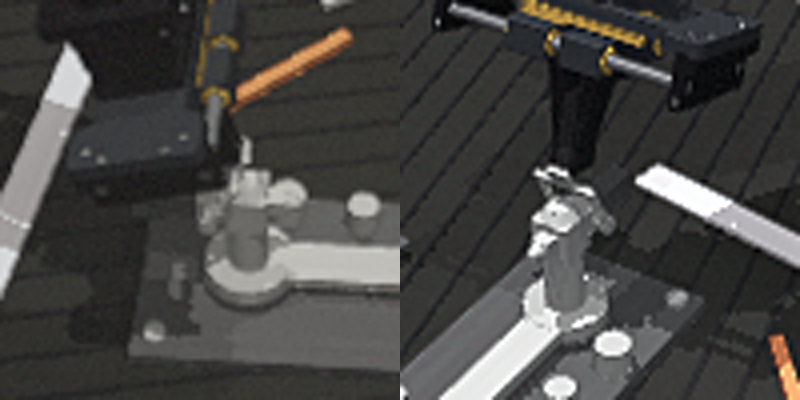

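>>> play_rows(series=[[0, 0.04, 0.036, 0, 0, 0, 0], [0, 0.04, 0.036, 0, 0, 0, 0], [0, 0.033, 0.037, 0, 0, 0, 0], [0, 0.035, 0.02, 0, 0, 0, 0], [0, 0.032, 0.02, 0, 0, 0, 0], [0, 0, 0, 0, 0, 0, 0]])

```text
time: 17.02
position: [0.5308, -0.1072, 0.1441]
tool_rot: [0.706, 0.029, 0.183, -0.684]
ft_force: [0.1, -0.4, -0.1]
grip_width: 0.0002
```

```bash
python3 - <<'E'
from h import *
rep();print(robot.get_obs()['q'])
im,p=snap('side','s9')
a=cv2.resize(im[170:270,240:340,::-1],None,fx=4,fy=4,interpolation=cv2.INTER_CUBIC)
im,p=snap('scene','sc9')
cv2.imwrite('pics/c17.png',np.hstack([a,cv2.resize(im[120:220,260:360,::-1],None,fx=4,fy=4,interpolation=cv2.INTER_CUBIC)]))
E
```

```text
t 17.02 pos [ 530.81 -107.23  144.13] F [ 0.08 -0.43 -0.13] M [0.04 0.18 0.01] w 0.2
axes x [ 0.9316 -0.2091  0.2973] y [ 0.2904 -0.0638 -0.9548] z [0.2186 0.9758 0.0013]
tilt 0.302 lat [0.001 0.002]
tip [7.400e+00 1.000e-01 1.203e+02] front [1.650e+01 1.000e-01 1.231e+02] [50.408  0.839] back [-1.600e+00  1.000e-01  1.174e+02] [34.072  0.604]
[-0.44097017  0.50819732  1.95123629  0.17405599  0.39279136 -1.94239662]
```

View pics/c17.png

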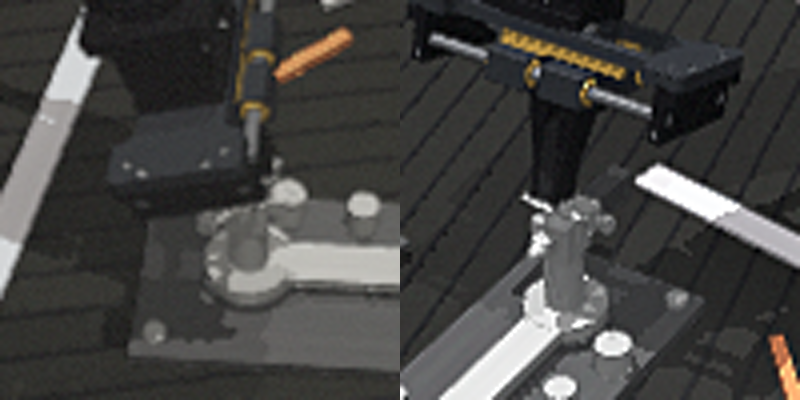

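>>> play_rows(series=[[0, 0.02, 0.016, 0, 0, 0, 0], [0, 0.02, 0.016, 0, 0, 0, 0], [0, 0.016, 0.016, 0, 0, 0, 0], [0, 0, 0, 0, 0, 0, 0]])

```text
time: 17.45
position: [0.5369, -0.1085, 0.1413]
tool_rot: [0.706, 0.029, 0.183, -0.684]
ft_force: [-0.3, 0.6, 0.4]
grip_width: 0.0001
```

```bash
python3 -c "
from h import *
rep()"
```

```text
t 17.45 pos [ 536.9  -108.48  141.33] F [-0.29  0.58  0.44] M [0.05 0.16 0.01] w 0.1
axes x [ 0.9317 -0.2092  0.297 ] y [ 0.2901 -0.0636 -0.9549] z [0.2186 0.9758 0.0014]
tilt 0.302 lat [0.001 0.002]
tip [ 13.6   0.2 117.5] front [ 22.7   0.2 120.3] [53.512  0.956] back [  4.6   0.2 114.6] [35.92   0.792]
```

>>> play_rows(series=[[0, 0.018, 0.018, 0, 0, 0, 0], [0, 0.017, 0.018, 0, 0, 0, 0], [0, 0, 0.018, 0, 0, 0, 0], [0, 0, 0, 0, 0, 0, 0]])

```text
time: 17.78
position: [0.5416, -0.1096, 0.1371]
tool_rot: [0.706, 0.029, 0.183, -0.684]
ft_force: [0.1, 0.4, -0.6]
grip_width: 0.0007
```

```bash
python3 -c "
from h import *
rep()"
```

```text
t 17.78 pos [ 541.63 -109.57  137.1 ] F [ 0.1   0.41 -0.63] M [0.04 0.16 0.01] w 0.73
axes x [ 0.9317 -0.2092  0.297 ] y [ 0.2901 -0.0636 -0.9549] z [0.2187 0.9758 0.0014]
tilt 0.302 lat [0.001 0.002]
tip [ 18.5   0.2 113.2] front [ 27.6   0.2 116.1] [55.391  1.069] back [  9.4   0.2 110.4] [36.966  0.966]
```

>>> play_rows(series=[[0, 0.015, 0.013, 0, 0, 0, 0], [0, 0.015, 0.013, 0, 0, 0, 0], [0, 0, 0, 0, 0, 0, 0]])

```text
time: 18.03
position: [0.545, -0.1102, 0.1355]
tool_rot: [0.706, 0.028, 0.182, -0.684]
ft_force: [0.1, 1.4, -0.1]
grip_width: 0.0003
```

```bash
python3 - <<'E'
from h import *
rep()
im,p=snap('side','s10')
a=cv2.resize(im[170:270,240:340,::-1],None,fx=4,fy=4,interpolation=cv2.INTER_CUBIC)
im,p=snap('scene','sc10')
cv2.imwrite('pics/c18.png',np.hstack([a,cv2.resize(im[140:200,270:330,::-1],None,fx=400/60,fy=400/60,interpolation=cv2.INTER_CUBIC)]))
E
```

```text
t 18.03 pos [ 544.99 -110.22  135.5 ] F [ 0.13  1.39 -0.09] M [ 0.08  0.21 -0.03] w 0.31
axes x [ 0.9319 -0.2092  0.2964] y [ 0.2896 -0.0633 -0.9551] z [0.2186 0.9758 0.0016]
tilt 0.301 lat [0.001 0.002]
tip [ 21.9   0.3 111.6] front [ 31.    0.3 114.4] [57.686  1.122] back [ 12.8   0.3 108.8] [38.995  1.05 ]
```

View pics/c18.png

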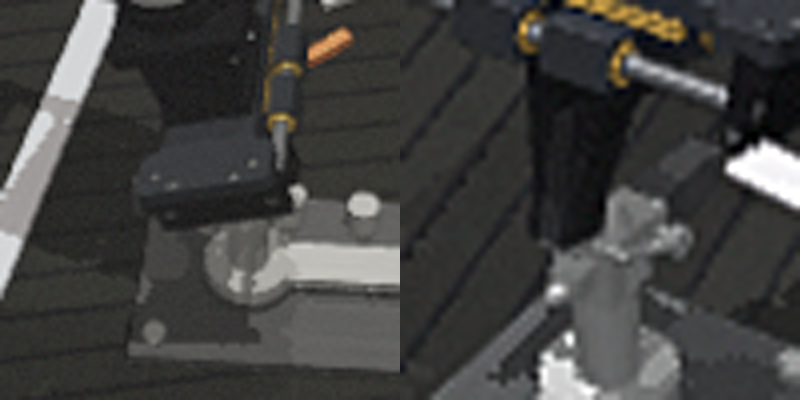

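>>> play_rows(series=[[0, 0.003, 0.012, 0, 0, 0, 0], [0, 0.003, 0.012, 0, 0, 0, 0], [0, 0, 0, 0, 0, 0, 0]])

```text
time: 18.38
position: [0.5463, -0.1105, 0.1336]
tool_rot: [0.706, 0.029, 0.183, -0.684]
ft_force: [-1.3, 0.1, 1.1]
grip_width: 0.0
```

>>> play_rows(series=[[0, 0.002, 0.012, 0, 0, 0, 0], [0, 0.002, 0.012, 0, 0, 0, 0], [0, 0, 0, 0, 0, 0, 0]])

```text
time: 18.63
position: [0.5473, -0.1107, 0.1312]
tool_rot: [0.706, 0.028, 0.182, -0.684]
ft_force: [-0.3, -0.4, 1.0]
grip_width: 0.0006
```

```bash
python3 -c "
from h import *
rep()"
```

```text
t 18.63 pos [ 547.27 -110.74  131.22] F [-0.31 -0.36  0.96] M [0.07 0.09 0.01] w 0.55
axes x [ 0.9318 -0.2092  0.2966] y [ 0.2897 -0.0634 -0.955 ] z [0.2186 0.9758 0.0015]
tilt 0.301 lat [0.001 0.002]
tip [ 24.2   0.3 107.3] front [ 33.3   0.3 110.2] [58.14   1.206] back [ 15.2   0.3 104.5] [39.198  1.175]
```

>>> play_rows(series=[[0, 0.002, 0.01, 0, 0, 0, 0], [0, 0.001, 0.01, 0, 0, 0, 0], [0, 0, 0, 0, 0, 0, 0]])

```text
time: 18.88
position: [0.5478, -0.1108, 0.1292]
tool_rot: [0.706, 0.028, 0.182, -0.684]
ft_force: [0.4, -0.2, -0.6]
grip_width: 0.0005
```

```bash
python3 -c "
from h import *
rep()"
```

```text
t 18.88 pos [ 547.78 -110.78  129.21] F [ 0.35 -0.24 -0.56] M [-0.    0.26 -0.01] w 0.49
axes x [ 0.932  -0.2093  0.2958] y [ 0.289  -0.063  -0.9553] z [0.2186 0.9758 0.0017]
tilt 0.3 lat [0.001 0.002]
tip [ 24.7   0.4 105.3] front [ 33.8   0.4 108.1] [57.91   1.241] back [ 15.6   0.4 102.5] [38.922  1.227]
```

```bash
python3 - <<'E'
from h import *
im,p=snap('side','s11')
a=cv2.resize(im[190:250,270:330,::-1],None,fx=400/60,fy=400/60,interpolation=cv2.INTER_CUBIC)
im,p=snap('scene','sc11')
cv2.imwrite('pics/c19.png',np.hstack([a,cv2.resize(im[150:200,275:325,::-1],None,fx=8,fy=8,interpolation=cv2.INTER_CUBIC)]))
snap('wrist','w11')
E
```

```text
(no output)
```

View pics/c19.png

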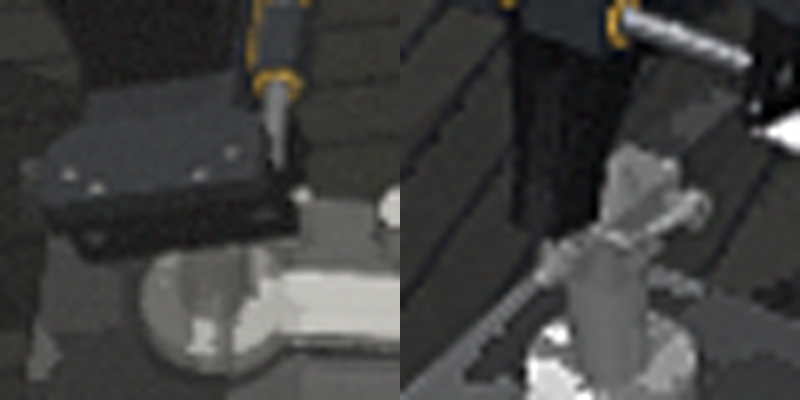

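View pics/w11.png

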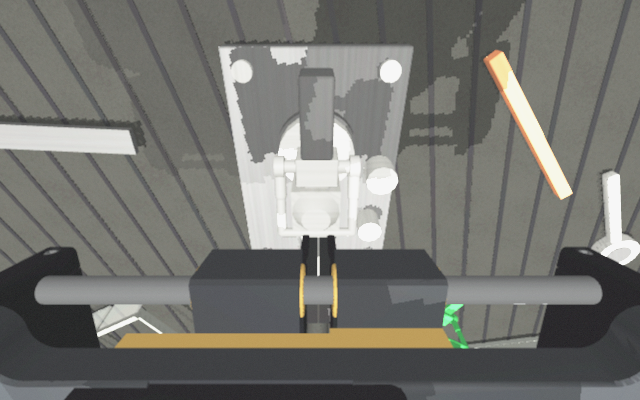

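```bash
python3 - <<'E'
from h import *
from scipy.optimize import brentq
im=cv2.imread('pics/w11.png')
cv2.imwrite('pics/c20.png',cv2.resize(im[140:250,260:375],None,fx=5,fy=5,interpolation=cv2.INTER_CUBIC))
p=eyes.camera_params('wrist')
for th in (0.9,1.,1.1,1.2,1.3):
    P=BO+BX*(-.021+.038*np.sin(th))+[0,0,H+.038*np.cos(th)]
    print(th,proj(p,P+BY*.02)[0],proj(p,P)[0],proj(p,P-BY*.02)[0])
print(proj(p,BO+BX*-.021+BY*.02+[0,0,H]), proj(p,BO+[0,0,H+.02]))
E
```

```text
0.9 [354.34428549 238.47620776] [316.24463028 238.51419318] [278.11618229 238.55220731]
1.0 [353.48722427 237.84048973] [316.262029   237.87736839] [279.00934795 237.91427428]
1.1 [352.66989482 236.54428953] [316.27817364 236.57987453] [279.86018414 236.61548523]
1.2 [351.89721178 234.64278801] [316.29299789 234.67693153] [280.66364066 234.71109916]
1.3 [351.17297611 232.19065376] [316.30645827 232.22324201] [281.41582853 232.2558528 ]
[[353.62216871 166.957749  ]] [[316.22435759 221.02374241]]
```

View pics/c20.png

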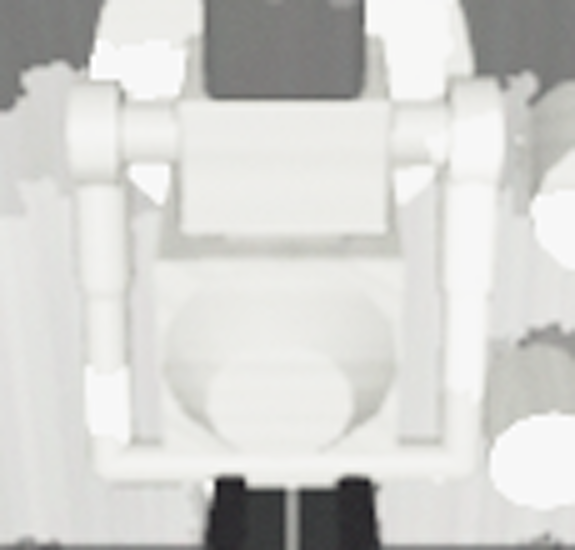

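```bash
python3 - <<'E'
from h import *
p=eyes.camera_params('wrist')
f=lambda x,z:((proj(p,BO+BX*x+[0,0,z])[0]-[260,140]+.4)*5).round(0)
print('sh back',f(-.029,H+.009),'sh front',f(-.013,H+.009),'stud edge',f(-.013,H+.0125),'disc',f(0,H+.02),'grip rear',f(-.069,H+.01))
E
```

```text
sh back [283. 107.] sh front [283. 245.] stud edge [283. 262.] disc [283. 407.] grip rear [ 282. -318.]
```

>>> play_rows(series=[[0, 0.001, 0.01, 0, 0, 0, 0], [0, 0.001, 0.01, 0, 0, 0, 0], [0, 0, 0, 0, 0, 0, 0]])

```text
time: 19.28
position: [0.5487, -0.111, 0.1275]
tool_rot: [0.706, 0.028, 0.182, -0.684]
ft_force: [-0.6, -0.5, 1.2]
grip_width: 0.0002
```

```bash
python3 -c "
from h import *
rep()"
```

```text
t 19.28 pos [ 548.65 -110.98  127.51] F [-0.6  -0.49  1.22] M [0.07 0.25 0.01] w 0.16
axes x [ 0.932  -0.2092  0.2961] y [ 0.2893 -0.0632 -0.9552] z [0.2186 0.9758 0.0016]
tilt 0.301 lat [0.001 0.002]
tip [ 25.6   0.4 103.6] front [ 34.7   0.4 106.4] [58.252  1.274] back [ 16.6   0.4 100.8] [39.252  1.276]
```

>>> play_rows(series=[[0, 0, -0.15, 0, 0, 0, 0], [0, 0, -0.35, 0, 0, 0, 0], [0, 0, -0.2, 0, 0, 0, 0.032], [0, -0.3, 0, 0, 0, 0, 0.032], [0, -0.3, 0, 0, 0, 0, 0.0317], [0, -0.3, 0, 0, 0, 0, 0], [0, 0, 0, 0, 0, 0, 0], [0, 0, 0, 0, 0, 0, 0]])

```text
time: 19.95
position: [0.4404, -0.0864, 0.184]
tool_rot: [-0.702, 0.076, -0.079, 0.704]
ft_force: [1.3, -0.0, -0.6]
grip_width: 0.0004
```

```bash
python3 - <<'E'
from h import *
np.set_printoptions(suppress=True,precision=4)
rep()
print(delta(BO+BX*-.095+[0,0,.108],goal(yaw)))
im,p=snap('side','s12')
a=cv2.resize(im[190:250,270:330,::-1],None,fx=400/60,fy=400/60,interpolation=cv2.INTER_CUBIC)
im,p=snap('scene','sc12')
cv2.imwrite('pics/c21.png',np.hstack([a,cv2.resize(im[150:200,275:325,::-1],None,fx=8,fy=8,interpolation=cv2.INTER_CUBIC)]))
E
```

```text
t 19.95 pos [440.37 -86.37 183.99] F [ 1.29 -0.04 -0.58] M [-0.03  0.01 -0.  ] w 0.42
axes x [ 0.9758 -0.2185  0.0039] y [ 0.0044  0.0016 -1.    ] z [0.2185 0.9758 0.0025]
tilt 0.004 lat [0.001 0.003]
tip [-92.7   0.6 159. ] front [-83.2   0.6 159. ] [93.381 -0.729] back [-102.2    0.6  159. ] [106.935  -0.863]
(array([-0.0248,  0.7598, -0.0072]), array([-0.0008,  0.0004,  0.0012]))
```

View pics/c21.png

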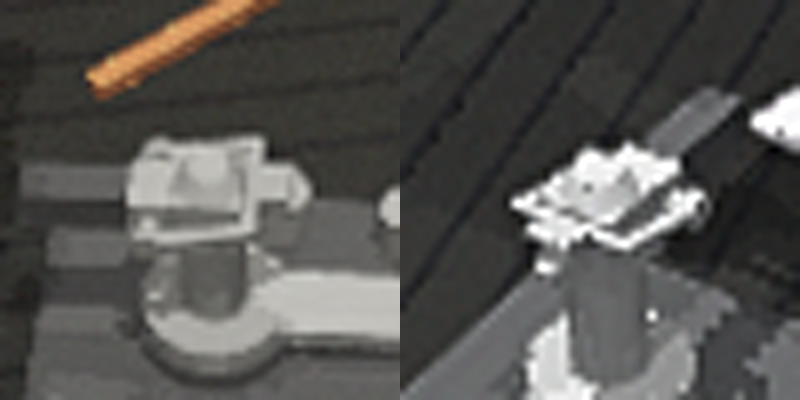

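>>> play_rows(series=[[0, -0.025, 0.3, -0.006, 0, 0, 0], [0, 0, 0.35, 0, 0, 0, 0], [0, 0, 0.11, 0, 0, 0, 0], [0, 0.07, 0, 0, 0, 0, 0], [0, 0.06, 0, 0, 0, 0, 0], [0, 0, 0, 0, 0, 0, 0]])

```text
time: 20.55
position: [0.4516, -0.0894, 0.1082]
tool_rot: [-0.702, 0.077, -0.077, 0.704]
ft_force: [-4.0, -0.2, 0.6]
grip_width: 0.0007
```

```bash
python3 -c "
from h import *
rep()"
```

```text
t 20.55 pos [451.58 -89.43 108.21] F [-3.99 -0.23  0.6 ] M [0.1  0.87 0.01] w 0.67
axes x [ 9.761e-01 -2.174e-01 -1.000e-04] y [ 5.0e-04  2.8e-03 -1.0e+00] z [0.2174 0.9761 0.0028]
tilt -0.0 lat [0.002 0.003]
tip [-81.2   0.1  83.2] front [-71.7   0.1  83.2] [51.092 -1.692] back [-90.7   0.1  83.2] [69.989 -1.659]
```

>>> play_rows(series=[[0, 0.01, 0, 0, 0, 0, 0], [0, 0.005, 0, 0, 0, 0, 0], [0, 0, 0, 0, 0, 0, 0]])

```text
time: 20.8
position: [0.4518, -0.0893, 0.1088]
tool_rot: [-0.702, 0.077, -0.077, 0.704]
ft_force: [-7.2, -0.5, 0.3]
grip_width: 0.0006
```

>>> play_rows(series=[[0, 0.01, 0, 0, 0, 0, 0], [0, 0.005, 0, 0, 0, 0, 0], [0, 0, 0, 0, 0, 0, 0]])

```text
time: 21.05
position: [0.4518, -0.0892, 0.1086]
tool_rot: [-0.702, 0.079, -0.076, 0.704]
ft_force: [-9.0, 0.3, 0.5]
grip_width: 0.0004
```

```bash
python3 -c "
from h import *
rep()"
```

```text
t 21.05 pos [451.82 -89.19 108.64] F [-8.98  0.32  0.5 ] M [ 0.02  1.47 -0.07] w 0.37
axes x [ 0.9762 -0.217  -0.0041] y [-0.0033  0.0039 -1.    ] z [0.217  0.9762 0.0031]
tilt -0.004 lat [0.003 0.003]
tip [-81.1   0.4  83.6] front [-71.6   0.4  83.6] [50.961 -1.685] back [-90.6   0.4  83.7] [69.864 -1.653]
```

```bash
python3 - <<'E'
from h import *
ps=eyes.camera_params('scene');pd=eyes.camera_params('side')
g=lambda x,y,z:((proj(pd,BO+BX*x+BY*y+[0,0,z])[0]-[270,190]+.4)*400/60).round(0)
f=lambda x,y,z:((proj(ps,BO+BX*x+BY*y+[0,0,z])[0]-[275,150]+.4)*8+[400,0]).round(0)
for n,P in dict(nose=(.033,0,H),nose_m=(.025,0,H+.006),peg=(.02,.05,.034),shTop=(-.013,0,H+.009),studedge=(-.013,-.013,H+.0125),top=(0,0,H+.02),griprear=(-.069,0,H+.01)).items(): print(n,'side',g(*P),'scene',f(*P))
for th in (1,1.1,1.2,1.3):
    for r in (.038,.053): print(th,r,'side',g(-.021+r*np.sin(th),0,H+r*np.cos(th)),'scene',f(-.021+r*np.sin(th),0,H+r*np.cos(th)))
im=eyes.camera('wrist');cv2.imwrite('pics/w13.png',im[:,:,::-1])
im,p=snap('side','s13')
cv2.imwrite('pics/c22.png',cv2.resize(im[195:235,265:325,::-1],None,fx=13,fy=13,interpolation=cv2.INTER_NEAREST))
E
```

```text
nose side [305. 203.] scene [537. 280.]
nose_m side [283. 192.] scene [551. 251.]
peg side [283. 188.] scene [703. 448.]
shTop side [178. 181.] scene [622. 179.]
studedge side [174. 203.] scene [587. 157.]
top side [213. 164.] scene [596. 172.]
griprear side [ 24. 171.] scene [721.  86.]
1 0.038 side [243. 165.] scene [575. 189.]
1 0.053 side [278. 152.] scene [549. 190.]
1.1 0.038 side [249. 171.] scene [572. 201.]
1.1 0.053 side [286. 161.] scene [545. 206.]
1.2 0.038 side [253. 177.] scene [570. 213.]
1.2 0.053 side [292. 170.] scene [542. 223.]
1.3 0.038 side [257. 183.] scene [568. 224.]
1.3 0.053 side [297. 179.] scene [540. 239.]
```

View pics/c22.png

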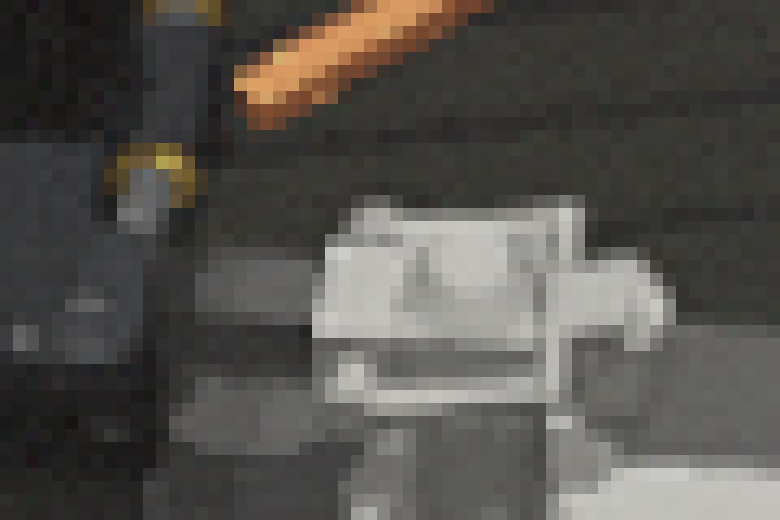

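```bash
python3 - <<'E'
from h import *
pd=eyes.camera_params('side');ps=eyes.camera_params('scene')
g=lambda x,y,z:((proj(pd,BO+BX*x+BY*y+[0,0,z])[0]-[265,195]+.5)*13).round(0)
f=lambda x,y,z:((proj(ps,BO+BX*x+BY*y+[0,0,z])[0]-[275,150]+.5)*16).round(0)
for y in (.02,-.02):
    print('hinge',y,g(-.021,y,H),f(-.021,y,H))
    for th in (1,1.1,1.2,1.3,1.4): print(th,g(-.021+.038*np.sin(th),y,H+.038*np.cos(th)),f(-.021+.038*np.sin(th),y,H+.038*np.cos(th)))
print('top',g(0,0,H+.02),'corner',g(.013,-.013,H+.0125),f(.013,-.013,H+.0125),f(.013,.013,H+.0125))
im,p=snap('scene','sc13')
cv2.imwrite('pics/c23.png',cv2.resize(im[150:187,275:325,::-1],None,fx=16,fy=16,interpolation=cv2.INTER_NEAREST))
E
```

```text
hinge 0.02 [385. 234.] [582. 419.]
1 [551. 174.] [460. 422.]
1.1 [561. 186.] [454. 446.]
1.2 [570. 198.] [449. 469.]
1.3 [577. 210.] [446. 492.]
1.4 [582. 223.] [444. 514.]
hinge -0.02 [361. 402.] [373. 338.]
1 [531. 343.] [246. 339.]
1.1 [542. 355.] [240. 362.]
1.2 [550. 367.] [236. 385.]
1.3 [557. 379.] [233. 408.]
1.4 [562. 392.] [231. 429.]
top [482. 256.] corner [546. 341.] [279. 401.] [417. 456.]
```

View pics/c23.png

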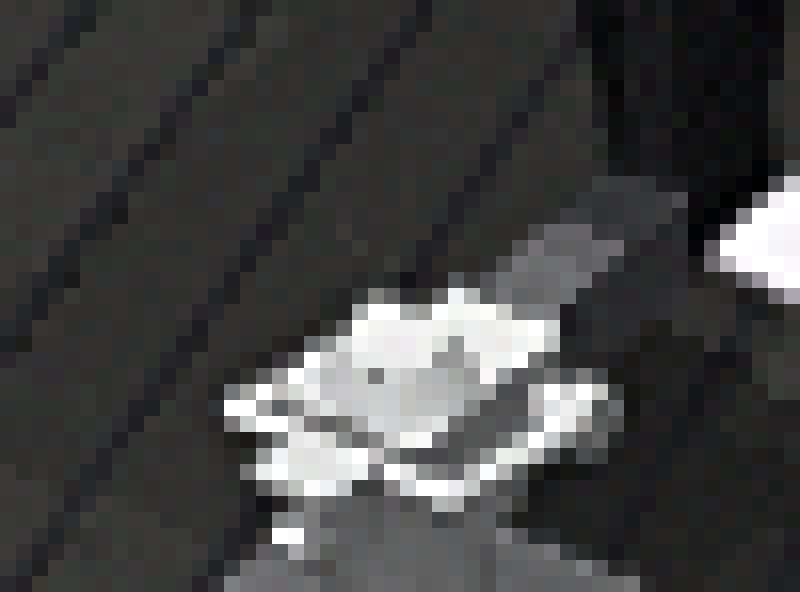

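>>> play_rows(series=[[0, -0.1, 0, 0, 0, 0, 0], [0, 0, -0.3, 0, 0, 0, 0], [0, 0, -0.4, 0, 0, 0, 0], [0, 0.3, -0.1, 0, 0, 0, 0], [0, 0.4, 0, 0, 0, 0, -0.03], [0, 0.3, 0, 0, 0, 0, -0.03], [0, 0, 0, 0, 0, 0, -0.01], [0, 0, 0, 0, 0, 0, 0], [0, 0, 0, 0, 0, 0, 0]])

```text
time: 21.95
position: [0.5428, -0.1103, 0.1926]
tool_rot: [0.706, 0.002, 0.157, -0.69]
ft_force: [0.1, 0.0, -0.1]
grip_width: 0.0002
```

```bash
python3 - <<'E'
from h import *
np.set_printoptions(suppress=True,precision=4)
rep()
print(delta(BO+BX*.0194+[0,0,.1346],goal(yaw,.222)))
E
```

```text
t 21.95 pos [ 542.85 -110.26  192.6 ] F [ 0.05  0.02 -0.13] M [ 0.08  0.22 -0.05] w 0.23
axes x [ 0.9509 -0.213   0.2245] y [ 0.2194 -0.0473 -0.9745] z [0.2182 0.9759 0.0018]
tilt 0.226 lat [0.001 0.002]
tip [ 18.   -0.2 168.2] front [ 27.3  -0.2 170.4] [94.266  0.538] back [  8.8  -0.2 166.1] [82.273  0.37 ]
(array([-0.062 ,  0.5809,  0.0013]), array([-0.0007,  0.0004,  0.0014]))
```

>>> play_rows(series=[[0, -0.06, 0.28, 0, 0, 0, 0], [0, 0, 0.3, 0, 0, 0, 0], [0, 0, 0.02, 0, 0, 0, 0], [0, 0, 0.02, 0, 0, 0, 0], [0, 0, 0, 0, 0, 0, 0]])

```text
time: 22.37
position: [0.5507, -0.1119, 0.1302]
tool_rot: [0.706, 0.002, 0.156, -0.69]
ft_force: [-1.0, 1.0, -0.2]
grip_width: 0.0007
```

>>> play_rows(series=[[0, 0, 0.015, 0, 0, 0, 0], [0, 0, 0.01, 0, 0, 0, 0], [0, 0, 0, 0, 0, 0, 0]])

```text
time: 22.62
position: [0.5514, -0.1121, 0.1284]
tool_rot: [0.707, 0.003, 0.157, -0.69]
ft_force: [-0.6, 0.3, -0.0]
grip_width: 0.0008
```

```bash
python3 -c "
from h import *
rep()"
```

```text
t 22.62 pos [ 551.35 -112.1   128.4 ] F [-0.62  0.3  -0.04] M [0.09 0.12 0.01] w 0.76
axes x [ 0.9508 -0.2129  0.2252] y [ 0.2201 -0.0475 -0.9743] z [0.2181 0.9759 0.0017]
tilt 0.227 lat [0.001 0.002]
tip [ 2.67e+01 -1.00e-01  1.04e+02] front [ 3.600e+01 -1.000e-01  1.062e+02] [59.409  1.284] back [ 1.750e+01 -1.000e-01  1.019e+02] [40.458  1.257]
```

>>> play_rows(series=[[0, 0, 0.01, 0, 0, 0, 0], [0, 0, 0.01, 0, 0, 0, 0], [0, 0, 0, 0, 0, 0, 0]])

```text
time: 22.87
position: [0.5519, -0.1122, 0.1261]
tool_rot: [0.706, 0.002, 0.157, -0.69]
ft_force: [-0.9, 0.4, 4.8]
grip_width: 0.0004
```

>>> play_rows(series=[[0, 0, 0.01, 0, 0, 0, 0], [0, 0, 0, 0, 0, 0, 0]])

```text
time: 23.03
position: [0.552, -0.1123, 0.1258]
tool_rot: [0.707, 0.003, 0.157, -0.69]
ft_force: [-2.9, 0.7, 9.5]
grip_width: 0.0002
```

```bash
python3 -c "
from h import *
rep()"
```

```text
t 23.03 pos [ 552.05 -112.27  125.78] F [-2.93  0.66  9.53] M [ 0.09  0.27 -0.  ] w 0.2
axes x [ 0.9507 -0.2129  0.2254] y [ 0.2203 -0.0476 -0.9743] z [0.2181 0.9759 0.0017]
tilt 0.227 lat [0.001 0.002]
tip [ 2.750e+01 -1.000e-01  1.014e+02] front [ 3.670e+01 -1.000e-01  1.036e+02] [59.424  1.33 ] back [18.2 -0.1 99.3] [40.426  1.324]
```

>>> play_rows(series=[[0, 0, -0.1, 0, 0, 0, 0], [0, 0, -0.4, 0, 0, 0, 0], [0, 0, -0.4, 0, 0, 0, 0], [0, 0, -0.2, 0, 0, 0, 0], [0, -0.3, -0.2, 0, 0, 0, 0], [0, -0.3, 0, 0, 0, 0, 0], [0, 0, 0, 0, 0, 0, 0]])

```text
time: 23.62
position: [0.4587, -0.0897, 0.2366]
tool_rot: [0.706, -0.001, 0.153, -0.692]
ft_force: [-0.9, -0.3, 0.3]
grip_width: 0.0007
```

```bash
python3 - <<'E'
from h import *
rep()
pd=eyes.camera_params('side');ps=eyes.camera_params('scene')
im,p=snap('scene','sc14')
cv2.imwrite('pics/c24.png',cv2.resize(im[150:187,275:325,::-1],None,fx=16,fy=16,interpolation=cv2.INTER_NEAREST))
im,p=snap('side','s14')
cv2.imwrite('pics/c25.png',cv2.resize(im[195:235,265:325,::-1],None,fx=13,fy=13,interpolation=cv2.INTER_NEAREST))
E
```

```text
t 23.62 pos [458.68 -89.72 236.6 ] F [-0.9  -0.29  0.33] M [ 0.04  0.16 -0.06] w 0.68
axes x [ 0.9532 -0.2136  0.2138] y [ 0.2096 -0.0424 -0.9769] z [0.2177 0.976  0.0044]
tilt 0.215 lat [0.001 0.005]
tip [-68.9   1.4 212.2] front [-59.6   1.4 214.2] [130.642  -0.3  ] back [-78.2   1.4 210.1] [133.591  -0.442]
```

View pics/c24.png

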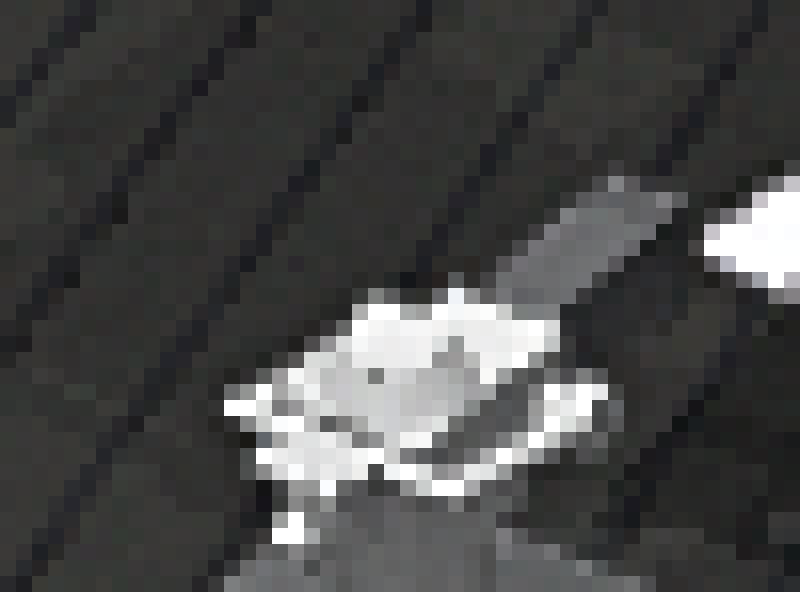

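View pics/c25.png

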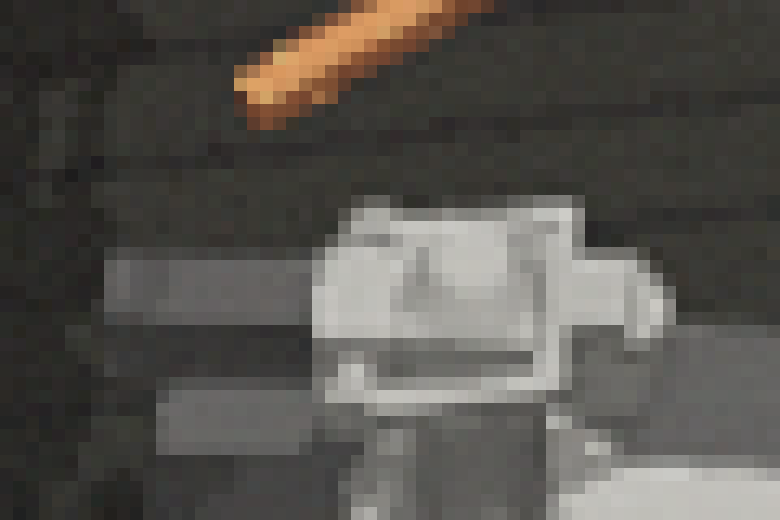

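View pics/sc14.png

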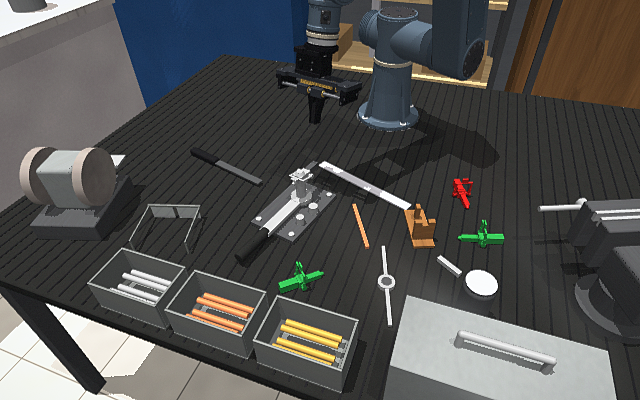

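```bash
python3 - <<'E'
from h import *
p=eyes.camera_params('wrist');q=proj(p,BO+[0,0,H])[0];print(q)
im,p=snap('wrist','w15')
E
```

```text
[316.98127982 222.6806883 ]
```

View pics/w15.png

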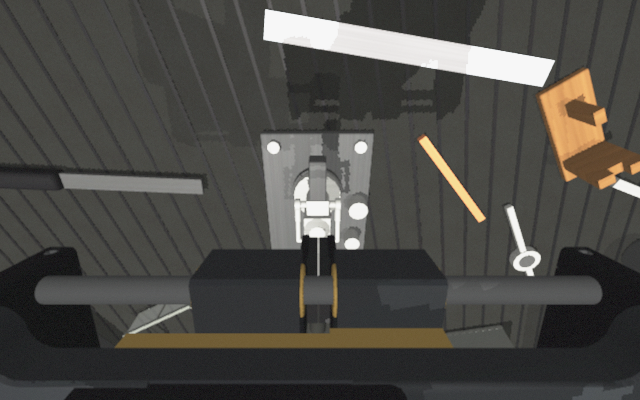

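>>> play_rows(series=[[0, 0.2, 0, 0, 0, 0, 0.03], [0, 0.35, 0, 0, 0, 0, 0.03], [0, 0.35, 0, 0, 0, 0, 0.008], [0, 0.35, 0, 0, 0, 0, 0], [0, 0.35, 0, 0, 0, 0, 0], [0, 0.1, 0.2, 0, 0, 0, 0], [0, 0, 0.2, 0, 0, 0, 0], [0, 0, 0.2, 0, 0, 0, 0], [0, 0, 0, 0, 0, 0, 0], [0, 0, 0, 0, 0, 0, 0]])

```text
time: 24.6
position: [0.632, -0.1301, 0.1873]
tool_rot: [-0.702, 0.074, -0.081, 0.703]
ft_force: [0.4, 0.3, 0.7]
grip_width: 0.0005
```

```bash
python3 - <<'E'
from h import *
rep()
im,p=snap('wrist','w16')
q=proj(p,BO+[0,0,H])[0];x,y=int(q[0])-55,max(0,int(q[1])-60);print(q,x,y)
cv2.imwrite('pics/c26.png',cv2.resize(im[y:y+115,x:x+110,::-1],None,fx=5,fy=5,interpolation=cv2.INTER_CUBIC))
f=lambda a,b,z:((proj(p,BO+BX*a+BY*b+[0,0,z])[0]-[x,y]+.4)*5).round(0)
print('sh front',f(-.013,.011,H+.009),'sh back',f(-.029,.011,H+.009),'stud edge',f(-.013,.013,H+.0125),f(.013,.013,H+.0125),'nose',f(.033,0,H),'hinge',f(-.021,.02,H))
for th in (1.1,1.2,1.3,1.35,1.4):print(th,f(-.021+.038*np.sin(th),.02,H+.038*np.cos(th)),'tab',f(-.021+.053*np.sin(th),.008,H+.053*np.cos(th)))
E
```

```text
t 24.6 pos [ 631.96 -130.12  187.33] F [0.4  0.28 0.69] M [0.01 0.01 0.02] w 0.47
axes x [ 0.9759 -0.2182  0.0087] y [ 9.e-03  6.e-04 -1.e+00] z [0.2182 0.9759 0.0025]
tilt 0.009 lat [0.002 0.003]
tip [103.9   0.  162.3] front [1.134e+02 1.000e-01 1.624e+02] [152.971   1.073] back [ 94.4   0.  162.2] [136.488   1.008]
[316.82352645  69.73774248] 261 9
sh front [364. 192.] sh back [366.  55.] stud edge [381. 187.] [377. 399.] nose [281. 549.] hinge [428. 139.]
1.1 [432. 396.] tab [342. 502.]
1.2 [430. 410.] tab [341. 519.]
1.3 [427. 421.] tab [339. 531.]
1.35 [426. 425.] tab [339. 535.]
1.4 [424. 428.] tab [338. 539.]
```

View pics/c26.png

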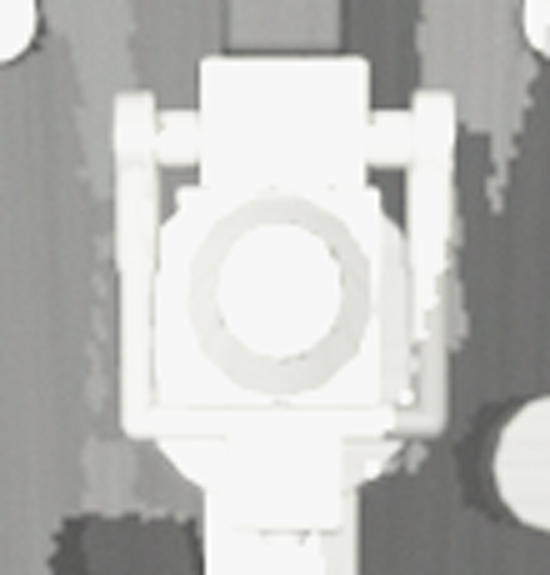

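```bash
python3 -c "
from h import *
print(ticket.hand_in())"
```

```text
the job is handed in; nothing more can be done
None
```

The rod bender's lever is locked on: the steel pin is through the stud with its shoulder home, and its loop is over the top and down on the nose end. I handed it in at about 24.7 s, with the gripper empty and clear of everything.

- **Hole height:** I touched the stud top gently (about 13 N). That put the top at 109.4 mm and the hole axis at 89.4 mm above the bench.
- **Insertion:** I gripped the pin at its grip block and fed it in with about 2 N sideways at most. It stopped where the shoulder should meet the stud, and I pressed it there at about 7 N.
- **Loop:** I swung it over the stud and pressed it along its arc to a firm stop at about 10 N.

**Last checks**
- **Shoulder:** a wrist view part-way through suggested a gap of about 0.7 mm. Before the final press on the loop I pushed the back of the pin with 9 N and it moved only about 0.2 mm. The final wrist view shows the shoulder flush with the stud.
- **Loop angle:** the cameras put it at 1.30–1.37 rad and the finger contact at about 1.36, so it is past the 1.25 lock point. No 5–10 N peak showed as it went over the bevel, because readings only came after each step. When I went back to push the pin's rear, the loop was already down.
- **Tool tilt:** my first tilt for the loop came near a wrist singularity and the tool drifted 8–9 mm sideways in free air. I used a smaller tilt after that.
- **Rest of the bench:** the last overview shows the other objects undisturbed.

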